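# Load the curing station with moulds and wax finger cores

## Task

Load the curing station for the next casting run: seat every plaster mould on the bench flat and square in a pocket of its own shape, stand one wax finger core upright in each mould with its collar down on the mould's top, and when all are loaded press the start button. The wax dents, so handle the cores gently with a light grip; leave any spare core in the rack and the other things on the bench as they are.

Things in the scene. Friction and masses are not known exactly. Their poses are not given: they have to be found in the camera images.
- station: curing station, fixed, turned a little: white base 265 x 226 mm, top 35 mm above the table, with an aluminium nest plate on it (top 57 mm above the table) that has two oblong and two square pockets 26 mm deep (floors 31 mm above the table); start button on the ledge at its -x side. Origin: on the table under the nest, x away from the robot, z up.
- pocket_long_l (a point): centre of the floor of the left oblong pocket, 80 (station x) x 56 (station y) mm, 26 mm deep, edges chamfered 2 mm; axes as the station's
- pocket_long_r (a point): the same for the right oblong pocket
- pocket_square_l (a point): centre of the floor of the left square pocket, 62 x 62 mm, 26 mm deep, edges chamfered 2 mm; axes as the station's
- pocket_square_r (a point): the same for the right square pocket
- start (a joint): travel of the start button, 0 out to 0.006 m fully pressed straight down; springs back; about 5 N fully down; it counts as pressed beyond 0.004
- start_top (a point): centre of the top of the start button, a black round cap 30 mm across, 53 mm above the table, on the station's ledge
- mould_long_a: loose off-white plaster mould with a parting line and two dark bands, 76 (its x) x 52 (its y) x 50 mm high, about 0.3 kg; round bore 23 mm across and 46 mm deep in the middle of its top. Origin: centre of its underside, z up. May be absent. Fits either oblong pocket (either way round).
- mould_long_b: loose off-white plaster mould with a parting line and two dark bands, 76 (its x) x 52 (its y) x 50 mm high, about 0.3 kg; round bore 23 mm across and 46 mm deep in the middle of its top. Origin: centre of its underside, z up. May be absent. Fits either oblong pocket (either way round).
- mould_square_a: loose off-white plaster mould with a parting line and two dark bands, 58 x 58 x 50 mm high, about 0.3 kg; round bore 23 mm across and 46 mm deep in the middle of its top. Origin: centre of its underside, z up. May be absent. Fits either square pocket (any quarter turn).
- mould_square_b: loose off-white plaster mould with a parting line and two dark bands, 58 x 58 x 50 mm high, about 0.3 kg; round bore 23 mm across and 46 mm deep in the middle of its top. Origin: centre of its underside, z up. May be absent. Fits either square pocket (any quarter turn).
- rack: fixed wooden rack 124 mm wide with four 23 mm holes for cores in a top that slopes 25 deg down to its -x side, so cores lean 25 deg from upright, stubs towards its -x. Origin: centre of the underside, z up; hole mouths at x -27, z 59 mm (lower pair) and x 27, z 85 mm (upper pair), y +29 and -29. A resting core's origin is within 4 mm of the mouth.
- core_a: tan wax finger core, 45 g. Origin on its axis at the collar's underside, z along the stub: finger 18 mm across, tip tapered, z 0 to -42 mm; round collar 34 mm across, z 0 to 6; round grip stub 20 mm across, z 6 to 52. Collar down on a mould, the origin is at the mould's top (50 mm above its underside). Soft: dents if the grip is over 50 N; 20 to 40 N is plenty.
- core_b: tan wax finger core, 45 g. Origin on its axis at the collar's underside, z along the stub: finger 18 mm across, tip tapered, z 0 to -42 mm; round collar 34 mm across, z 0 to 6; round grip stub 20 mm across, z 6 to 52. Collar down on a mould, the origin is at the mould's top (50 mm above its underside). Soft: dents if the grip is over 50 N; 20 to 40 N is plenty.
- core_c: tan wax finger core, 45 g. Origin on its axis at the collar's underside, z along the stub: finger 18 mm across, tip tapered, z 0 to -42 mm; round collar 34 mm across, z 0 to 6; round grip stub 20 mm across, z 6 to 52. Collar down on a mould, the origin is at the mould's top (50 mm above its underside). Soft: dents if the grip is over 50 N; 20 to 40 N is plenty.
- core_d: tan wax finger core, 45 g. Origin on its axis at the collar's underside, z along the stub: finger 18 mm across, tip tapered, z 0 to -42 mm; round collar 34 mm across, z 0 to 6; round grip stub 20 mm across, z 6 to 52. Collar down on a mould, the origin is at the mould's top (50 mm above its underside). Soft: dents if the grip is over 50 N; 20 to 40 N is plenty.
- jar: bystander: clear jar with a white lid, 62 mm across, 72 mm high, standing among the moulds; origin at the centre of its underside
- pigment: bystander: small white bottle with a black cap, 44 mm across, 68 mm high, standing among the moulds; origin at the centre of its underside
Things that resemble listed ones, but are neither listed nor needed, are in the scene too. Leave any orange or red look-alike of the mould_long_a alone.

How it is judged:
By the outcome, as a careful person would: the job done as asked, in the order asked, and still so for the second after the job is handed in, with the robot touching nothing.
Of mould_long_a, mould_long_b, mould_square_a, mould_square_b only 3 to 4 are there at a start; the rules pass over those that are not, and their reading is None.
At some moment in a run one of mould_long_a, mould_long_b, mould_square_a, mould_square_b may be knocked a few centimetres aside while the robot is not near it.
It also fails if it takes over 210 s, if anything falls off the work surface, if the arm or the gripper's body presses on something with over 40 N, if the wrist force passes 120 N, or if a joint passes its speed limit or range.

## Robot

A 7-joint arm with a two-finger parallel gripper is mounted at the origin on the work surface. World frame = base frame: x ahead of the robot, y to its left, z up, the work surface at z = 0. Lengths are in m, angles in rad, forces in N, time in s.
With the tool pointing down it reaches from about 0.4 to 0.85 m from the base axis. Payload 10.4 kg.
Tool frame: the origin (TCP) lies at the very end of the fingers, on their centre line; the grasp point (between the pads) lies 19 mm behind it; z points along the fingers, y is the line along which they close (so a half turn about z gives the same grasp; the last joint's range is limited). The gripper opens to 85 mm and grips with 20 to 120 N. Pads are 22 mm wide; open, the fingers measure 114 mm over their backs; the gripper's body (76 mm by 85 mm) begins 54 mm behind the grasp point. The pads swing forward as they close: fully open they stand 13 mm farther back than shut.
Start: joints at [1.171, 0.332, -0.065, 1.46, 0.022, 1.35, -0.088], TCP at [0.23, -0.581, 0.231] pointing down, gripper open.
Joint ranges: [-2.6, 2.6], [-0.5, 2.12], [-1.47, 1.34], [0.16, 2.42], [-1.27, 4.41], [0.06, 2.06], [-2.6, 2.6]. Speed limits (rad/s): [2.22, 2.22, 2.79, 2.79, 3.14, 3.14, 3.14].

## Interface

Orientations are given as a unit quaternion [x, y, z, w].
In Python, from workcell import * gives the robot as it stands. The module is installed in compiled form; this text tells all that it offers.
- The arm moves only by the tool carry_out, never from a script. Its argument "motion" is a list of rows, each an object with "xyz": the shift along the tool's x, y, z in m, a list of three; "angular": the turn, a rotation vector about the tool's x, y, z in degrees, a list of three. A call has 1 to 12 rows; each row is the pose to reach, as a shift and turn from the pose commanded when the call began, along the tool's axes at that moment; what a row does not reach only later rows make up. A row lasts 1/10 s, in which the tool goes at most 50 mm and 8.59 degrees, less where a joint would pass 70% of its speed; a pose out of reach is approached as far as the arm can. A call with a gripper value outside its range is refused whole. "hand" is the opening, from 0 (shut) to 1 (fully open), set as the call begins (left out, the last holds). The fingers move at their own pace and stop on an object; "grip_force" is the grip in N (left out, the last holds). Time passes only in rows, so rows that repeat a pose let the fingers close. It gives the time, the measured TCP pose, the force, the opening and the grip force at its end, in the units of the state.
- get_obs(): the state, without advancing time (a new reading comes with each control period).
- camera(name): name is "scene" or "top"; returns a dict with "img" (420x560x3 uint8, red, green, blue), "fx", "fy", "cx", "cy" (pixels), "k1" (the pictures are not rectified: a ray, as slopes to the right and down, at radius r is drawn at 1 + k1 r^2 times it, then the intrinsics apply), "extrinsics" (4x4, takes a point from camera to world coordinates). Camera axes: x right, y up, looking along -z (the intrinsics and any distortion apply to the point x, -y, -z); pixel columns grow to the right and rows downward; lengths in m; the calibration is good to about 2 mm. A picture is of the moment at which its call begins. There is no depth.
- hand_in(): hands the job in; it is judged then, once.
The state is a dict: "clock": time; "joint_pos": joint angles; "joint_velocities": joint speeds; "tau": joint torques, N m; "position": TCP position; "ee_rot": TCP orientation; "ft_force": force on the tool from outside, world axes, zero at the start; "torque": the same for the moment, N m; "grip_width": opening from 0.0 (shut) to 1.0 (fully open); "grasp_force": force on a finger pad.
Only numpy, scipy, OpenCV 4.12 (cv2) and the standard library are available. Lean on these libraries where they do the work, as an engineer would, in place of code of your own. Each camera call takes 0.05 s, during which the arm holds its last target. There are 200 camera calls.

## Working session

There is one attempt and no reset: what is moved stays moved. The work goes in short steps, Python scripts to look and compute and a tool call to move; the robot and the scene stay as the last step left them, time stands still between calls to the robot, and variables do not carry over. Pictures are saved under pics/ and viewed, at most 14 in all, crops included, and the job is handed in when it is done.

Besides the shell and the picture viewer there is one more tool, called after ">>>" as name([rows], argument=value, ...), one row to a line, values as JSON. carry_out: Moves the arm, as the interface text tells. Its arguments: {"type":"object","properties":{"motion":{"type":"array"},"hand":{"type":"number"},"grip_force":{"type":"number"}},"required":["motion"]}

```bash
ls; mkdir -p pics; cat > h.py <<'E'
from workcell import *
import numpy as np, cv2
from scipy.spatial.transform import Rotation as R
def snap(name,fn=None):
    c=camera(name)
    if fn: cv2.imwrite('pics/'+fn,c['img'][:,:,::-1])
    return c
def proj(c,P):
    P=np.atleast_2d(P); E=np.array(c['extrinsics']); q=(P-E[:3,3])@E[:3,:3]
    s=np.c_[q[:,0]/-q[:,2],-q[:,1]/-q[:,2]]; r2=(s**2).sum(1,keepdims=True); s=s*(1+c['k1']*r2)
    return s*[c['fx'],c['fy']]+[c['cx'],c['cy']]
def unproj(c,uv,z):
    uv=np.atleast_2d(uv).astype(float); d=(uv-[c['cx'],c['cy']])/[c['fx'],c['fy']]; s=d.copy()
    for _ in range(30): s=d/(1+c['k1']*(s**2).sum(1,keepdims=True))
    E=np.array(c['extrinsics']); v=np.c_[s[:,0],-s[:,1],-np.ones(len(s))]@E[:3,:3].T; o=E[:3,3]
    return o+v*((z-o[2])/v[:,2])[:,None]
E
python3 - <<'E'
from h import *
for n in('scene','top'):
    c=snap(n,n+'0.png'); print(n,c['fx'],c['k1'],np.round(c['extrinsics'],3).tolist())
print(get_obs())
E
```

```text
pics
scene 445.9151608255603 -0.062401885100548 [[-0.877, -0.339, 0.342, 0.955], [0.481, -0.621, 0.619, 0.71], [0.002, 0.707, 0.707, 0.976], [0.0, 0.0, 0.0, 1.0]]
top 535.8152164892593 0.027123534809530225 [[-0.005, 0.997, -0.073, 0.433], [-1.0, -0.005, 0.003, -0.042], [0.003, 0.073, 0.997, 1.444], [0.0, 0.0, 0.0, 1.0]]
{'clock': 0.1, 'joint_pos': array([ 1.17143715,  0.33281   , -0.06470217,  1.46086548,  0.02159324,
        1.34990551, -0.08850623]), 'joint_velocities': array([-5.26802145e-04, -1.84817828e-03,  7.09373461e-04, -2.98963334e-03,
        1.47751813e-04, -9.36543570e-05,  3.28578405e-04]), 'tau': array([ 1.56114911e-03, -6.26750994e+01,  4.94184438e-02, -3.92428708e+01,
        1.63106422e-02,  6.94705668e-03,  4.85651839e-06]), 'position': array([ 0.22981717, -0.58084539,  0.23059078]), 'ee_rot': array([ 9.82307484e-01,  1.87274099e-01, -1.46415215e-04, -6.29802072e-04]), 'ft_force': array([ 1.32302031,  0.11461518, -0.83474627]), 'torque': array([ 0.01714987, -0.02555341, -0.03785645]), 'grasp_force': 0.0, 'grip_width': 1.0023835902957203}
```

View pics/top0.png

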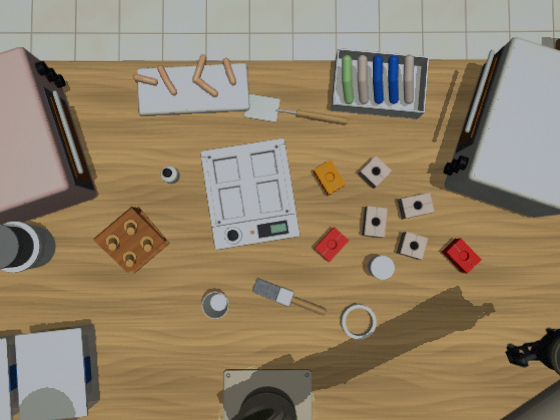

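View pics/scene0.png

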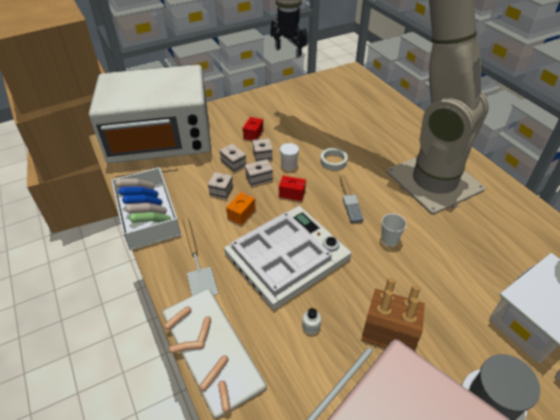

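The top view shows the station around (250,195) with its button at (233,235). The moulds are at (376,171) square, (417,205) long, (375,221) long and (413,245) square. The rack, with 4 cores, is at (131,240), the jar at (382,267), and the orange and red look-alikes are easy to tell apart. I'll zoom in next.

```bash
python3 - <<'E'
from h import *
a=cv2.imread('pics/top0.png'); b=cv2.imread('pics/scene0.png')
z=lambda im,x,y,w,h,s:cv2.resize(im[y:y+h,x:x+w],None,fx=s,fy=s,interpolation=cv2.INTER_CUBIC)
cv2.imwrite('pics/c1.png',z(a,195,130,250,160,3.2))
L=z(a,90,200,80,80,5); Rr=z(b,350,270,80,80,5); cv2.imwrite('pics/c2.png',np.hstack([L,Rr]))
E
```

```text
(no output)
```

View pics/c1.png

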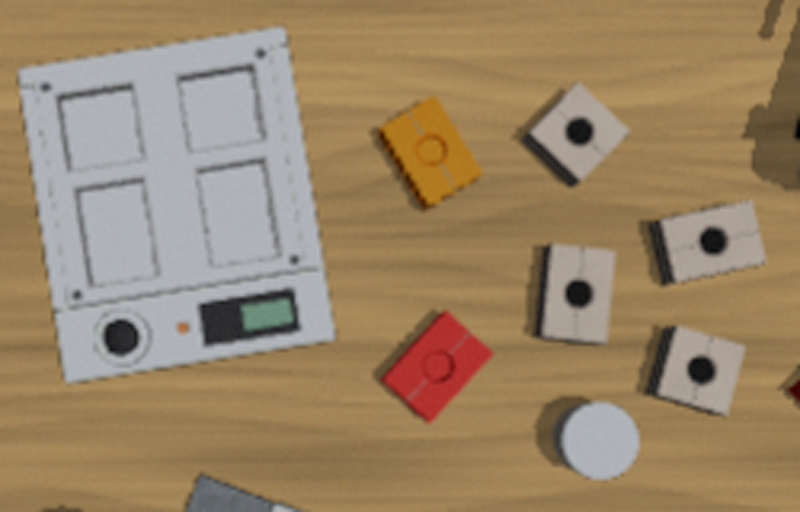

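View pics/c2.png

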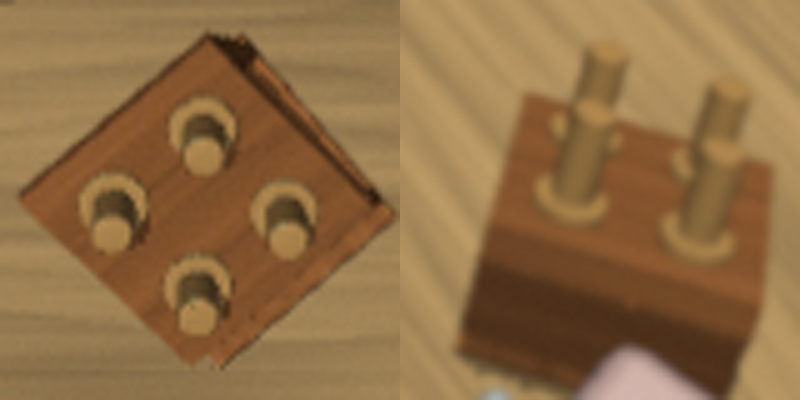

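The zooms show four off-white moulds with black bores: squares at zoomed (578,131) and (701,369), longs at (712,240) and (578,293). All four rack holes hold a core. Next I'll measure the moulds and rack and zoom in on the station.

```bash
cat >> h.py <<'E'
def moulds(c,box=(320,135,450,275)):
    x0,y0,x1,y1=box; im=c['img'][y0:y1,x0:x1][:,:,::-1]
    big=cv2.resize(im,None,fx=4,fy=4,interpolation=cv2.INTER_CUBIC); hsv=cv2.cvtColor(big,cv2.COLOR_BGR2HSV)
    m=((hsv[:,:,2]>135)&(hsv[:,:,1]<70)).astype(np.uint8)
    m=cv2.morphologyEx(m,cv2.MORPH_OPEN,np.ones((5,5),np.uint8)); out=[]
    for k in cv2.findContours(m,cv2.RETR_EXTERNAL,cv2.CHAIN_APPROX_NONE)[0]:
        if cv2.contourArea(k)<1500: continue
        uv=(k[:,0]+.5)/4-.5+[x0,y0]; P=unproj(c,uv,.05)[:,:2]
        (cx,cy),(w,h),a=cv2.minAreaRect((P*1000).astype(np.float32))
        if w<h: w,h,a=h,w,a+90
        k0=np.zeros(m.shape,np.uint8); cv2.drawContours(k0,[k],-1,1,-1)
        b=np.argwhere((k0>0)&(hsv[:,:,2]<70)); B=unproj(c,((b[:,::-1]+.5)/4-.5+[x0,y0]).mean(0),.05)[0]*1000 if len(b) else [0,0]
        out.append((round(cx,1),round(cy,1),round(w,1),round(h,1),round((a+90)%180-90,1),np.round(B[:2],1).tolist()))
    return out
E
python3 - <<'E'
from h import *
from scipy.optimize import least_squares
c=snap('top'); s=snap('scene')
for m in moulds(c): print(m)
t=lambda p,o:(np.array(p,float)+.5)/5-.5+o
tt=t([(203,156),(112,235),(288,240),(199,318)],[90,200])
tc=t([(203,129),(113,204),(284,209),(199,288)],[90,200])
st=t([(205,50),(195,110),(325,90),(318,152)],[350,270])
X0=unproj(c,tt,.11); print('stub tops approx',np.round(X0,3).tolist())
ax=np.array([-np.sin(np.radians(25)),0,np.cos(np.radians(25))])
H=np.array([[-27,-29,59],[-27,29,59],[27,-29,85],[27,29,85]])/1000
import itertools
best=[]
for y0 in np.radians(range(-180,180,30)):
  def f(p,full=False):
    Rz=R.from_euler('z',p[2]).as_matrix(); o=H@Rz.T+[p[0],p[1],0]; a=Rz@ax
    res=[]
    for cam,d,obs in((c,.052,tt),(c,.006,tc),(s,.052,st)):
        q=proj(cam,o+a*d); D=np.linalg.norm(q[:,None]-obs[None],axis=2)
        from scipy.optimize import linear_sum_assignment as L
        i,j=L(D); res.append((q[i]-obs[j]).ravel())
    return np.concatenate(res)
  r=least_squares(f,[X0[:,0].mean(),X0[:,1].mean(),y0]); best.append((r.cost,r.x,r.fun))
b=min(best,key=lambda k:k[0]); print('rack',b[0],b[1],np.degrees(b[1][2])); print(np.round(b[2].reshape(3,4,2),1).tolist())
a=c['img'][:,:,::-1]; e=s['img'][:,:,::-1]
z=lambda im,x,y,w,h,k:cv2.resize(im[y:y+h,x:x+w],None,fx=k,fy=k,interpolation=cv2.INTER_CUBIC)
cv2.imwrite('pics/c3.png',z(a,198,135,110,118,5)); cv2.imwrite('pics/c4.png',z(e,220,200,135,105,5.5))
E
```

```text
(387.2, -300.7, 61.5, 50.2, 89.8, [0, 0])
(437.1, -383.3, 58.4, 58.0, -17.0, [437.0, -382.5])
(500.1, -285.0, 75.9, 52.2, -6.6, [499.4, -284.4])
(542.0, -395.2, 75.9, 53.3, -77.9, [541.8, -394.5])
(632.6, -288.0, 59.0, 58.0, 46.0, [632.3, -287.4])
stub tops approx [[0.476, 0.335, 0.11], [0.437, 0.38, 0.11], [0.434, 0.293, 0.11], [0.396, 0.336, 0.11]]
rack 3.729703270369492 [0.45354454 0.34774418 0.71103251] 40.73916176039395
[[[-0.0, -0.4], [-0.3, -0.6], [0.0, -0.4], [-0.2, -0.5]], [[-0.0, 0.0], [-0.5, -0.8], [-0.2, -0.3], [-0.1, -0.1]], [[0.4, -0.3], [0.9, -1.2], [-0.2, -0.5], [0.9, -1.3]]]
```

View pics/c3.png

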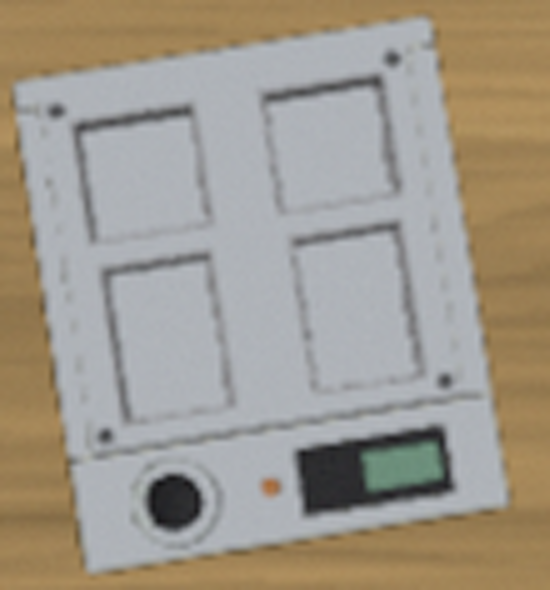

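View pics/c4.png

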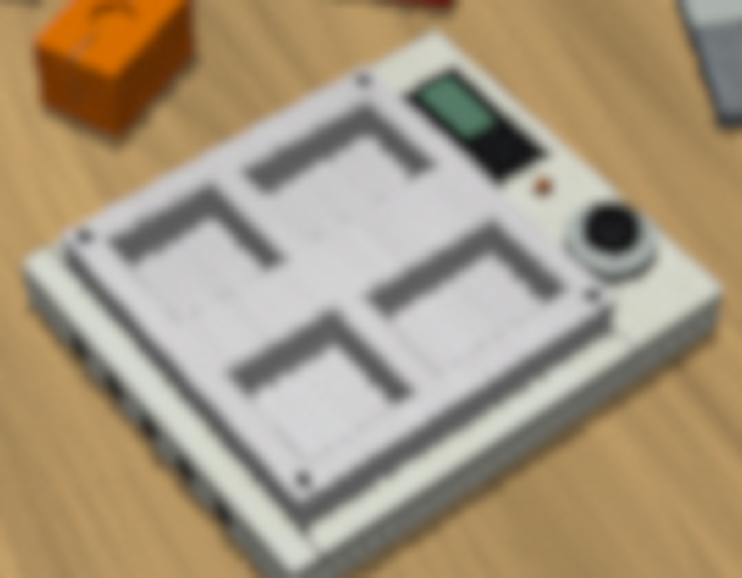

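The two station zooms show clear rims on all four pockets, squares on the far side and longs on the near side. The button is at top zoom (175,502) and the screws are distinct. The measured mould sizes match their specs to about 1 mm, and the rack fit residual is below 1.3 px. Next: the station pose and a move planner.

```bash
cat >> h.py <<'E'
def pose():
    o=get_obs(); return o['position'],R.from_quat(o['ee_rot']),o
def down(cl):  # tool pointing down, closing line (tool y) at world angle cl deg
    return [R.from_matrix(np.c_[[np.sin(a),-np.cos(a),0],[np.cos(a),np.sin(a),0],[0,0,-1]]) for a in np.radians([cl,cl+180])]
def go(p,Rs):
    P,Q,o=pose(); d=Q.inv().apply(np.array(p)-P)
    vs=[np.degrees((Q.inv()*r).as_rotvec()) for r in Rs]
    print('xyz',np.round(d,4).tolist(),'ang',[np.round(v,1).tolist() for v in vs],'| joints',np.round(o['joint_pos'],2).tolist(),'t',round(o['clock'],1))
E
python3 - <<'E'
from h import *
import json
c=snap('top'); s=snap('scene')
u=lambda p:(np.array(p,float)+.5)/5-.5+[198,135]
Q={'sl':[(73,127),(193,105),(213,222),(91,243)],'sr':[(262,95),(381,76),(402,192),(282,213)],'ll':[(103,270),(210,252),(234,405),(127,424)],'lr':[(291,240),(399,222),(424,375),(316,393)]}
st={};yaws=[]
for k,q in Q.items():
    P=unproj(c,u(q),.057)*1000; C=P.mean(0); dy=(P[0]+P[3]-P[1]-P[2])/2; dx=(P[0]+P[1]-P[2]-P[3])/2
    ya=np.degrees(np.arctan2(dx[1],dx[0])); yb=np.degrees(np.arctan2(-dy[0],dy[1])); yaws+=[ya,yb]
    print(k,np.round(C[:2],1),'dx',np.linalg.norm(dx).round(1),'dy',np.linalg.norm(dy).round(1),ya.round(1),yb.round(1)); st[k]=C[:2]
T=unproj(c,u([(57,110),(392,58),(106,436),(445,380)]),.057)*1000
S=unproj(s,(np.array([(304,481),(84,236),(594,295),(363,80)])+.5)/5.5-.5+[220,200],.057)*1000
print('screws',np.round(T[:,:2],1).tolist(),np.round((S-T)[:,:2],1).tolist())
yw=np.degrees(np.arctan2(*(T[0]+T[1]-T[2]-T[3])[[1,0]])); yw2=np.degrees(np.arctan2(*(T[0]+T[2]-T[1]-T[3])[[1,0]]))-90
print('yaw',np.mean(yaws),yw,yw2)
print('button',unproj(c,u([(175,502)]),.053))
Y=np.radians(np.mean(yaws)); M=np.array([[np.cos(Y),np.sin(Y)],[-np.sin(Y),np.cos(Y)]]); o=T[:,:2].mean(0)
for k in st: print(k,'in station', M@(st[k]-o))
go([.5,-.285,.12],down(-6.6+90))
E
```

```text
sl [636.4 103.8] dx 62.1 dy 64.0 9.3 9.9
sr [651.8   5.1] dx 62.5 dy 63.2 9.7 9.3
ll [550.8  90.1] dx 81.0 dy 56.3 9.0 9.6
lr [566.1  -8.1] dx 81.0 dy 56.9 9.1 9.2
screws [[670.3, 148.4], [697.0, -26.6], [499.8, 122.3], [528.0, -53.4]] [[1.0, 2.2], [1.7, 0.2], [0.6, 1.3], [0.8, 0.3]]
yaw 9.386136019113085 8.864795767631115 8.90010817005762
button [[0.46557245 0.0868938  0.053     ]]
sl in station [46.21644555 49.18675278]
sr in station [ 45.39324926 -50.7144945 ]
ll in station [-40.45637062  49.63590943]
lr in station [-41.3653797  -49.71351819]Traceback (most recent call last):
  File "<stdin>", line 19, in <module>
  File "h.py", line 34, in down
    return [R.from_matrix(np.c_[[np.sin(a),-np.cos(a),0],[np.cos(a),np.sin(a),0],[0,0,-1]]) for a in np.radians([cl,cl+180])]
            ~~~~~~~~~~~~~^^^^^^^^^^^^^^^^^^^^^^^^^^^^^^^^^^^^^^^^^^^^^^^^^^^^^^^^^^^^^^^^^^
  File "scipy/spatial/transform/_rotation.pyx", line 1143, in scipy.spatial.transform._rotation.Rotation.from_matrix
ValueError: Non-positive determinant (left-handed or null coordinate frame) in rotation matrix 0: [[ 0.99337277  0.11493715  0.        ]
 [-0.11493715  0.99337277  0.        ]
 [ 0.          0.         -1.        ]].
```

```bash
sed -i 's/\[np.sin(a),-np.cos(a),0\]/[-np.sin(a),np.cos(a),0]/' h.py; cat >> h.py <<'E'
YAW=9.1; _r=R.from_euler('z',YAW,degrees=True).as_matrix()[:2,:2]; O=np.array([.5993,.0232])
PK={k:O+_r@np.array(v) for k,v in dict(sl=(.0458,.05),sr=(.0458,-.05),ll=(-.0409,.05),lr=(-.0409,-.05)).items()}
E
python3 - <<'E'
from h import *
print({k:np.round(v,4).tolist() for k,v in PK.items()})
go([.5,-.285,.12],down(-6.6+90))
E
```

```text
{'sl': [0.6366, 0.0798], 'sr': [0.6524, -0.0189], 'll': [0.551, 0.0661], 'lr': [0.5668, -0.0326]}
xyz [0.36, -0.1759, 0.1111] ang [[-0.0, -0.0, -151.8], [-0.0, 0.0, 28.2]] | joints [1.17, 0.33, -0.06, 1.46, 0.02, 1.35, -0.09] t 0.3
```

```bash
sed -i 's/\.0232/.0482/' h.py; python3 - <<'E'
from h import *
print({k:np.round(v,4).tolist() for k,v in PK.items()})
E
```

```text
{'sl': [0.6366, 0.1048], 'sr': [0.6524, 0.0061], 'll': [0.551, 0.0911], 'lr': [0.5668, -0.0076]}
```

>>> carry_out([
  {"xyz": [0.36,-0.176,0.111],"angular": [0,0,28.2]},
  {"xyz": [0.36,-0.176,0.111],"angular": [0,0,28.2]},
  {"xyz": [0.36,-0.176,0.111],"angular": [0,0,28.2]},
  {"xyz": [0.36,-0.176,0.111],"angular": [0,0,28.2]},
  {"xyz": [0.36,-0.176,0.111],"angular": [0,0,28.2]},
  {"xyz": [0.36,-0.176,0.111],"angular": [0,0,28.2]},
  {"xyz": [0.36,-0.176,0.111],"angular": [0,0,28.2]},
  {"xyz": [0.36,-0.176,0.111],"angular": [0,0,28.2]},
  {"xyz": [0.36,-0.176,0.111],"angular": [0,0,28.2]},
  {"xyz": [0.36,-0.176,0.111],"angular": [0,0,28.2]},
  {"xyz": [0.36,-0.176,0.111],"angular": [0,0,28.2]},
  {"xyz": [0.36,-0.176,0.111],"angular": [0,0,28.2]},
], hand=1, grip_force=60)

```text
clock: 1.5
position: [0.4992, -0.2866, 0.1206]
ee_rot: [0.998, -0.059, -0.0, 0.0]
ft_force: [-0.1, -0.7, -0.5]
grip_width: 1.003
grasp_force: 0.0
```

>>> carry_out([
  {"xyz": [0.001,-0.0015,0.05]},
  {"xyz": [0.001,-0.0015,0.08]},
  {"xyz": [0.001,-0.0015,0.093]},
  {"xyz": [0.001,-0.0015,0.093]},
  {"xyz": [0.001,-0.0015,0.093]},
])

```text
validation failed for argument at $.mo...
```

>>> carry_out([
  {"xyz": [0,0,0]},
  {"xyz": [0,0,0]},
  {"xyz": [0,0,0]},
  {"xyz": [0,0,0]},
  {"xyz": [0,0,0]},
  {"xyz": [0,0,0]},
  {"xyz": [0,0,0]},
  {"xyz": [0,0,-0.04]},
  {"xyz": [0,0,-0.08]},
  {"xyz": [0,0,-0.11]},
  {"xyz": [0,0,-0.11]},
], hand=0)

```text
validation failed for argument at $.mo...
```

```bash
python3 - <<'E'
from h import *
go([*PK['lr'],.14],down(YAW+90))
c=snap('top','g1.png'); print(moulds(c)); im=c['img'][:,:,::-1]
cv2.imwrite('pics/g1.png',cv2.resize(im[120:320,190:450],None,fx=3,fy=3))
E
```

```text
xyz [0.0345, -0.285, -0.0196] ang [[0.0, -0.1, 164.2], [0.1, 0.0, -15.8]] | joints [0.64, 0.32, -0.24, 1.72, 0.08, 1.11, -1.31] t 1.5
[(474.8, -460.4, 138.4, 14.4, -18.7, [0, 0]), (490.4, -450.1, 123.2, 11.8, -17.5, [0, 0]), (467.8, -381.9, 226.7, 99.3, -16.5, [0, 0]), (526.3, -340.2, 138.6, 11.9, -19.8, [0, 0]), (632.6, -287.9, 59.0, 58.0, 46.0, [632.3, -287.4])]
```

View pics/g1.png

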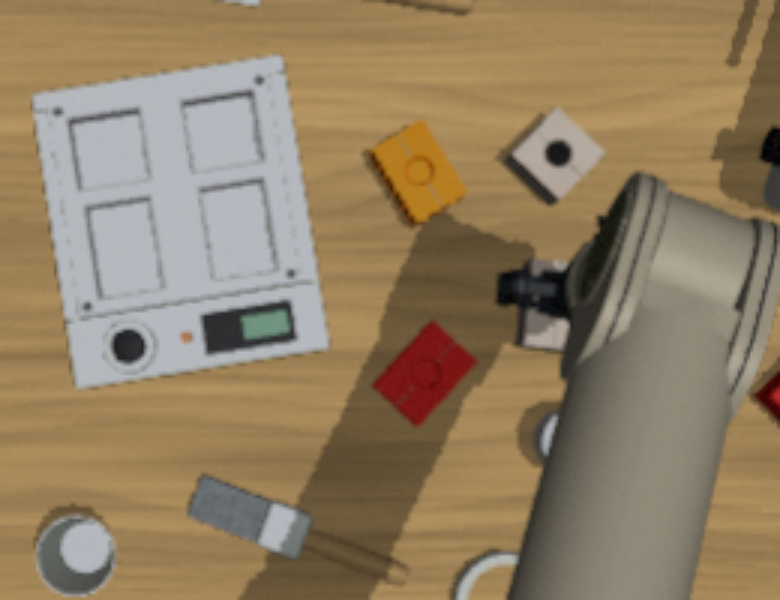

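The validator needs "angular" in every row, so those two calls were refused and nothing moved. The picture shows the gripper above the long mould at (540,300) and everything else in place.

>>> carry_out([
  {"xyz": [0.001,-0.0015,0.05],"angular": [0,0,0]},
  {"xyz": [0.001,-0.0015,0.08],"angular": [0,0,0]},
  {"xyz": [0.001,-0.0015,0.093],"angular": [0,0,0]},
  {"xyz": [0.001,-0.0015,0.093],"angular": [0,0,0]},
  {"xyz": [0.001,-0.0015,0.093],"angular": [0,0,0]},
])

```text
clock: 2.05
position: [0.5018, -0.2846, 0.0288]
ee_rot: [0.998, -0.058, 0.001, 0.0]
ft_force: [0.4, 0.9, 1.0]
grip_width: 1.0
grasp_force: 0.0
```

>>> carry_out([
  {"xyz": [0,0,0],"angular": [0,0,0]},
  {"xyz": [0,0,0],"angular": [0,0,0]},
  {"xyz": [0,0,0],"angular": [0,0,0]},
  {"xyz": [0,0,0],"angular": [0,0,0]},
  {"xyz": [0,0,0],"angular": [0,0,0]},
  {"xyz": [0,0,0],"angular": [0,0,0]},
  {"xyz": [0,0,-0.04],"angular": [0,0,0]},
  {"xyz": [0,0,-0.08],"angular": [0,0,0]},
  {"xyz": [0,0,-0.11],"angular": [0,0,0]},
  {"xyz": [0,0,-0.11],"angular": [0,0,0]},
], hand=0)

```text
clock: 3.05
position: [0.5035, -0.2848, 0.1424]
ee_rot: [0.998, -0.058, 0.004, 0.002]
ft_force: [0.3, -0.5, -3.2]
grip_width: 0.6
grasp_force: 65.4
```

```bash
python3 - <<'E'
from h import *
go([*PK['lr'],.14],down(YAW+90))
E
```

```text
xyz [0.031, -0.2826, 0.0018] ang [[-0.6, -0.3, 164.3], [0.2, -0.4, -15.7]] | joints [0.64, 0.3, -0.24, 1.7, 0.08, 1.14, -1.31] t 3.0
```

>>> carry_out([
  {"xyz": [0.033,-0.2826,0],"angular": [0,0,-15.7]},
  {"xyz": [0.033,-0.2826,0],"angular": [0,0,-15.7]},
  {"xyz": [0.033,-0.2826,0],"angular": [0,0,-15.7]},
  {"xyz": [0.033,-0.2826,0],"angular": [0,0,-15.7]},
  {"xyz": [0.033,-0.2826,0],"angular": [0,0,-15.7]},
  {"xyz": [0.033,-0.2826,0],"angular": [0,0,-15.7]},
  {"xyz": [0.033,-0.2826,0],"angular": [0,0,-15.7]},
  {"xyz": [0.033,-0.2826,0],"angular": [0,0,-15.7]},
  {"xyz": [0.033,-0.2826,0],"angular": [0,0,-15.7]},
  {"xyz": [0.033,-0.2826,0],"angular": [0,0,-15.7]},
  {"xyz": [0.033,-0.2826,0],"angular": [0,0,-15.7]},
])

```text
clock: 4.15
position: [0.5663, -0.008, 0.1372]
ee_rot: [0.997, 0.078, -0.0, 0.0]
ft_force: [0.1, 0.5, -2.5]
grip_width: 0.591
grasp_force: 65.2
```

```bash
python3 - <<'E'
from h import *
p=PK['lr']+.002*_r[:,0]
go([*p,.06],down(YAW+90))
c=snap('top'); im=c['img'][:,:,::-1]; s=snap('scene')['img'][:,:,::-1]
f=lambda i,x,y,w,h,k:cv2.resize(i[y:y+h,x:x+w],None,fx=k,fy=k,interpolation=cv2.INTER_CUBIC)
cv2.imwrite('pics/g2.png',np.hstack([f(im,195,135,120,120,3.3),f(s,220,150,120,120,3.3)]))
E
```

```text
Traceback (most recent call last):
NameError: name '_r' is not defined
```

```bash
sed -i 's/\b_r\b/SR/g' h.py; cat >> h.py <<'E'
def crop(i,x,y,w,h,k): return cv2.resize(i[y:y+h,x:x+w,::-1],None,fx=k,fy=k,interpolation=cv2.INTER_CUBIC)
E
python3 - <<'E'
from h import *
p=PK['lr']+.002*SR[:,0]
go([*p,.06],down(YAW+90))
cv2.imwrite('pics/g2.png',np.hstack([crop(snap('top')['img'],195,135,120,120,3.3),crop(snap('scene')['img'],220,150,120,120,3.3)]))
E
```

```text
xyz [0.0026, -0.0003, 0.0772] ang [[0.0, -0.0, 179.9], [0.0, 0.0, -0.1]] | joints [0.3, 0.31, -0.44, 1.72, 0.14, 1.15, -1.59] t 4.2
```

View pics/g2.png

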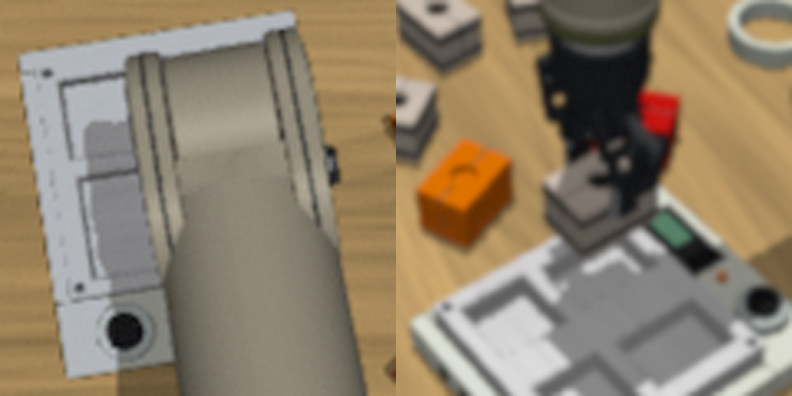

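The mould hangs level and square over the right oblong pocket, around (600,195) in the scene half. Lowering it now.

>>> carry_out([
  {"xyz": [0.0026,-0.0003,0.03],"angular": [0,0,0]},
  {"xyz": [0.0026,-0.0003,0.045],"angular": [0,0,0]},
  {"xyz": [0.0026,-0.0003,0.05],"angular": [0,0,0]},
  {"xyz": [0.0026,-0.0003,0.055],"angular": [0,0,0]},
  {"xyz": [0.0026,-0.0003,0.06],"angular": [0,0,0]},
  {"xyz": [0.0026,-0.0003,0.065],"angular": [0,0,0]},
  {"xyz": [0.0026,-0.0003,0.07],"angular": [0,0,0]},
  {"xyz": [0.0026,-0.0003,0.073],"angular": [0,0,0]},
  {"xyz": [0.0026,-0.0003,0.075],"angular": [0,0,0]},
  {"xyz": [0.0026,-0.0003,0.076],"angular": [0,0,0]},
])

```text
clock: 5.25
position: [0.569, -0.0061, 0.0612]
ee_rot: [0.997, 0.079, -0.0, 0.0]
ft_force: [-1.0, 0.0, -3.0]
grip_width: 0.591
grasp_force: 65.2
```

>>> carry_out([
  {"xyz": [0,0,0],"angular": [0,0,0]},
  {"xyz": [0,0,0],"angular": [0,0,0]},
  {"xyz": [0,0,0],"angular": [0,0,0]},
  {"xyz": [0,0,0],"angular": [0,0,0]},
  {"xyz": [0,0,-0.03],"angular": [0,0,0]},
  {"xyz": [0,0,-0.07],"angular": [0,0,0]},
  {"xyz": [0,-0.05,-0.08],"angular": [0,0,0]},
  {"xyz": [0,0.1,-0.08],"angular": [0,0,0]},
  {"xyz": [0,0.15,-0.08],"angular": [0,0,0]},
  {"xyz": [0,0.2,-0.08],"angular": [0,0,0]},
  {"xyz": [0,0.2,-0.08],"angular": [0,0,0]},
  {"xyz": [0,0.2,-0.08],"angular": [0,0,0]},
], hand=1)

```text
clock: 6.45
position: [0.6007, -0.2058, 0.1417]
ee_rot: [0.997, 0.079, 0.0, 0.0]
ft_force: [1.6, 0.5, 0.8]
grip_width: 1.002
grasp_force: 0.0
```

```bash
python3 - <<'E'
from h import *
c=snap('top'); print(moulds(c)); print(moulds(c,(200,135,300,225)))
cv2.imwrite('pics/g3.png',np.hstack([crop(c['img'],195,135,120,120,3.3),crop(snap('scene')['img'],220,200,120,120,3.3)]))
go([.5418,-.3948,.12],down(12.1))
E
```

```text
[(437.1, -383.3, 58.7, 58.4, -17.1, [437.0, -382.5]), (542.0, -395.2, 75.9, 53.3, -78.0, [541.7, -394.6]), (644.3, -356.1, 146.8, 12.4, -7.2, [0, 0]), (653.3, -342.0, 134.6, 13.2, -7.7, [0, 0]), (543.5, -271.5, 368.0, 101.8, -5.4, [0, 0]), (660.1, -223.8, 137.8, 11.4, -8.1, [0, 0])]
[(594.2, 46.5, 225.1, 224.2, -81.2, [569.1, -6.6])]
xyz [-0.0839, 0.1713, 0.0216] ang [[0.1, 0.2, -93.6], [0.2, -0.1, 86.4]] | joints [0.52, 0.44, -0.33, 1.53, 0.15, 1.2, -1.26] t 6.5
```

>>> carry_out([
  {"xyz": [-0.084,0.171,0.02],"angular": [0,0,-93.6]},
  {"xyz": [-0.084,0.171,0.02],"angular": [0,0,-93.6]},
  {"xyz": [-0.084,0.171,0.02],"angular": [0,0,-93.6]},
  {"xyz": [-0.084,0.171,0.02],"angular": [0,0,-93.6]},
  {"xyz": [-0.084,0.171,0.02],"angular": [0,0,-93.6]},
  {"xyz": [-0.084,0.171,0.02],"angular": [0,0,-93.6]},
  {"xyz": [-0.084,0.171,0.02],"angular": [0,0,-93.6]},
  {"xyz": [-0.084,0.171,0.02],"angular": [0,0,-93.6]},
  {"xyz": [-0.084,0.171,0.02],"angular": [0,0,-93.6]},
  {"xyz": [-0.084,0.171,0.02],"angular": [0,0,-93.6]},
  {"xyz": [-0.084,0.171,0.02],"angular": [0,0,-93.6]},
  {"xyz": [-0.084,0.171,0.02],"angular": [0,0,-93.6]},
])

```text
clock: 7.75
position: [0.5446, -0.3858, 0.1213]
ee_rot: [0.624, 0.782, 0.0, -0.0]
ft_force: [0.5, -0.4, -0.0]
grip_width: 1.001
grasp_force: 0.0
```

```bash
python3 - <<'E'
from h import *
go([.5418,-.3948,.028],down(12.1))
E
```

```text
xyz [-0.0082, -0.0047, 0.0933] ang [[0.0, -0.0, 0.7], [0.0, 0.0, -179.3]] | joints [0.94, 0.56, -0.55, 1.44, 0.3, 1.22, 0.58] t 7.8
```

View pics/g3.png

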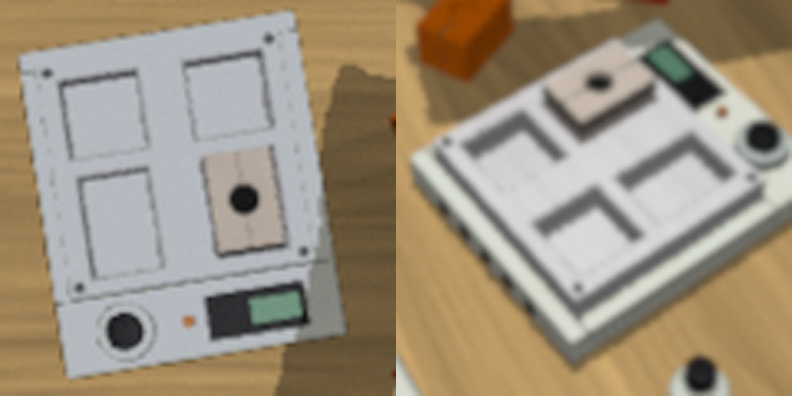

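The first mould is seated flush in the right oblong pocket, top half (243,198). Now the second long mould.

>>> carry_out([
  {"xyz": [-0.008,-0.0047,0.03],"angular": [0,0,0.7]},
  {"xyz": [-0.008,-0.0047,0.06],"angular": [0,0,0.7]},
  {"xyz": [-0.008,-0.0047,0.08],"angular": [0,0,0.7]},
  {"xyz": [-0.008,-0.0047,0.093],"angular": [0,0,0.7]},
  {"xyz": [-0.008,-0.0047,0.093],"angular": [0,0,0.7]},
  {"xyz": [-0.008,-0.0047,0.093],"angular": [0,0,0.7]},
])

```text
clock: 8.35
position: [0.5424, -0.3946, 0.0292]
ee_rot: [0.63, 0.777, 0.0, 0.0]
ft_force: [0.2, -0.2, -0.3]
grip_width: 1.005
grasp_force: 0.0
```

>>> carry_out([
  {"xyz": [0,0,0],"angular": [0,0,0]},
  {"xyz": [0,0,0],"angular": [0,0,0]},
  {"xyz": [0,0,0],"angular": [0,0,0]},
  {"xyz": [0,0,0],"angular": [0,0,0]},
  {"xyz": [0,0,0],"angular": [0,0,0]},
  {"xyz": [0,0,0],"angular": [0,0,0]},
  {"xyz": [0,0,-0.04],"angular": [0,0,0]},
  {"xyz": [0,0,-0.08],"angular": [0,0,0]},
  {"xyz": [0,0,-0.12],"angular": [0,0,0]},
  {"xyz": [0,0,-0.12],"angular": [0,0,0]},
], hand=0)

```text
clock: 9.35
position: [0.5443, -0.3957, 0.1548]
ee_rot: [0.63, 0.777, 0.0, 0.005]
ft_force: [0.9, -0.2, -2.2]
grip_width: 0.595
grasp_force: 65.1
```

```bash
python3 - <<'E'
from h import *
go([*PK['ll'],.15],down(YAW+90))
E
```

```text
xyz [0.4749, 0.1075, 0.0023] ang [[-0.0, 0.6, -87.1], [0.6, 0.0, 92.9]] | joints [0.95, 0.54, -0.55, 1.4, 0.28, 1.27, 0.59] t 9.3
```

>>> carry_out([
  {"xyz": [0.475,0.1075,0],"angular": [0,0,-87.1]},
  {"xyz": [0.475,0.1075,0],"angular": [0,0,-87.1]},
  {"xyz": [0.475,0.1075,0],"angular": [0,0,-87.1]},
  {"xyz": [0.475,0.1075,0],"angular": [0,0,-87.1]},
  {"xyz": [0.475,0.1075,0],"angular": [0,0,-87.1]},
  {"xyz": [0.475,0.1075,0],"angular": [0,0,-87.1]},
  {"xyz": [0.475,0.1075,0],"angular": [0,0,-87.1]},
  {"xyz": [0.475,0.1075,0],"angular": [0,0,-87.1]},
  {"xyz": [0.475,0.1075,0],"angular": [0,0,-87.1]},
  {"xyz": [0.475,0.1075,0],"angular": [0,0,-87.1]},
  {"xyz": [0.475,0.1075,0],"angular": [0,0,-87.1]},
  {"xyz": [0.475,0.1075,0],"angular": [0,0,-87.1]},
])

```text
clock: 10.55
position: [0.5476, 0.0932, 0.1474]
ee_rot: [-0.08, 0.997, 0.0, -0.001]
ft_force: [-0.8, -0.5, -3.7]
grip_width: 0.595
grasp_force: 65.0
```

```bash
python3 - <<'E'
from h import *
go([*PK['ll'],.0605],down(YAW+90))
E
```

```text
xyz [-0.0032, -0.0026, 0.0869] ang [[0.0, -0.1, 0.1], [0.1, 0.0, -179.9]] | joints [0.58, 0.43, -1.02, 1.71, 0.38, 1.22, 1.2] t 10.6
```

>>> carry_out([
  {"xyz": [-0.003,-0.0025,0.03],"angular": [0,0,0]},
  {"xyz": [-0.003,-0.0025,0.05],"angular": [0,0,0]},
  {"xyz": [-0.003,-0.0025,0.05],"angular": [0,0,0]},
  {"xyz": [-0.003,-0.0025,0.05],"angular": [0,0,0]},
])

```text
clock: 10.95
position: [0.5516, 0.0894, 0.0983]
ee_rot: [-0.078, 0.997, -0.0, -0.0]
ft_force: [0.9, 0.6, -3.0]
grip_width: 0.596
grasp_force: 64.9
```

```bash
python3 - <<'E'
from h import *
go([*PK['ll'],.0605],down(YAW+90))
E
```

```text
xyz [0.0003, 0.0017, 0.0378] ang [[-0.0, -0.0, -0.1], [-0.1, 0.0, 179.9]] | joints [0.55, 0.49, -0.98, 1.75, 0.44, 1.14, 1.16] t 10.9
```

>>> carry_out([
  {"xyz": [0.0003,0.0016,0.005],"angular": [0,0,0]},
  {"xyz": [0.0003,0.0016,0.01],"angular": [0,0,0]},
  {"xyz": [0.0003,0.0016,0.015],"angular": [0,0,0]},
  {"xyz": [0.0003,0.0016,0.02],"angular": [0,0,0]},
  {"xyz": [0.0003,0.0016,0.025],"angular": [0,0,0]},
  {"xyz": [0.0003,0.0016,0.03],"angular": [0,0,0]},
  {"xyz": [0.0003,0.0016,0.034],"angular": [0,0,0]},
  {"xyz": [0.0003,0.0016,0.037],"angular": [0,0,0]},
  {"xyz": [0.0003,0.0016,0.037],"angular": [0,0,0]},
])

```text
clock: 11.85
position: [0.5511, 0.0921, 0.0612]
ee_rot: [-0.079, 0.997, -0.0, -0.0]
ft_force: [0.7, -0.2, -3.2]
grip_width: 0.595
grasp_force: 65.1
```

>>> carry_out([
  {"xyz": [0,0,0],"angular": [0,0,0]},
  {"xyz": [0,0,0],"angular": [0,0,0]},
  {"xyz": [0,0,0],"angular": [0,0,0]},
  {"xyz": [0,0,0],"angular": [0,0,0]},
  {"xyz": [0,0,-0.03],"angular": [0,0,0]},
  {"xyz": [0,0,-0.08],"angular": [0,0,0]},
  {"xyz": [0,-0.05,-0.09],"angular": [0,0,0]},
  {"xyz": [0,-0.1,-0.09],"angular": [0,0,0]},
  {"xyz": [0,-0.15,-0.09],"angular": [0,0,0]},
  {"xyz": [0,-0.2,-0.09],"angular": [0,0,0]},
  {"xyz": [0,-0.25,-0.09],"angular": [0,0,0]},
  {"xyz": [0,-0.25,-0.09],"angular": [0,0,0]},
], hand=1)

```text
clock: 13.05
position: [0.5903, -0.1641, 0.1504]
ee_rot: [-0.074, 0.997, -0.001, -0.0]
ft_force: [-0.3, -0.7, -0.4]
grip_width: 1.0
grasp_force: 0.0
```

```bash
python3 - <<'E'
from h import *
c=snap('top'); print(moulds(c))
go([.6325,-.2877,.12],down(46)); go([.6325,-.2877,.12],down(136))
E
```

```text
[(437.0, -383.2, 58.7, 58.2, -16.9, [437.0, -382.5]), (633.4, -168.2, 152.0, 11.4, 6.1, [0, 0]), (535.3, -241.6, 364.3, 102.0, 8.3, [0, 0]), (647.0, -310.9, 148.6, 29.8, 6.4, [0, 0]), (650.3, -285.8, 142.7, 12.8, 6.1, [0, 0])]
xyz [-0.0223, -0.1331, 0.0308] ang [[-0.0, -0.0, 52.7], [0.0, -0.0, -127.3]] | joints [0.88, 0.52, -0.92, 1.56, 0.43, 1.27, 1.62] t 13.1
xyz [-0.0223, -0.1331, 0.0308] ang [[-0.0, -0.0, -37.3], [-0.1, 0.0, 142.7]] | joints [0.88, 0.52, -0.92, 1.56, 0.43, 1.27, 1.62] t 13.1
```

```bash
cat >> h.py <<'E'
def bore(s,xy,z,r=12):  # dark-blob centre in the scene view near the expected bore
    u=proj(s,[[*xy,z]])[0]; x,y=np.round(u).astype(int); g=s['img'][y-r:y+r+1,x-r:x+r+1].max(2)
    n,_,S,C=cv2.connectedComponentsWithStats((g<75).astype(np.uint8))
    return [(int(S[i,4]),np.round(unproj(s,C[i]+[x-r,y-r],z)[0,:2],4).tolist()) for i in range(1,n) if S[i,4]>8]
E
python3 - <<'E'
from h import *
s=snap('scene')
print(bore(s,(.6325,-.2877),.05),bore(s,(.437,-.3826),.05),{k:bore(s,PK[k],.081) for k in('ll','lr')})
E
```

```text
[(54, [0.6302, -0.2424])] [(237, [0.46, -0.3906])] {'ll': [(16, [0.5521, 0.0937]), (15, [0.5503, 0.1254])], 'lr': [(13, [0.5701, -0.0041]), (21, [0.5702, 0.0282])]}
```

>>> carry_out([
  {"xyz": [-0.022,-0.133,0.02],"angular": [0,0,52.7]},
  {"xyz": [-0.022,-0.133,0.02],"angular": [0,0,52.7]},
  {"xyz": [-0.022,-0.133,0.02],"angular": [0,0,52.7]},
  {"xyz": [-0.022,-0.133,0.02],"angular": [0,0,52.7]},
  {"xyz": [-0.022,-0.133,0.02],"angular": [0,0,52.7]},
  {"xyz": [-0.022,-0.133,0.02],"angular": [0,0,52.7]},
  {"xyz": [-0.022,-0.133,0.02],"angular": [0,0,52.7]},
  {"xyz": [-0.022,-0.133,0.02],"angular": [0,0,52.7]},
  {"xyz": [-0.022,-0.133,0.02],"angular": [0,0,52.7]},
  {"xyz": [-0.022,-0.133,0.02],"angular": [0,0,52.7]},
])

```text
clock: 14.15
position: [0.6334, -0.2824, 0.1313]
ee_rot: [0.37, 0.929, 0.0, -0.0]
ft_force: [0.9, 0.8, -0.2]
grip_width: 1.001
grasp_force: 0.0
```

```bash
python3 - <<'E'
from h import *
go([.6325,-.2877,.029],down(46))
E
```

```text
xyz [-0.0031, -0.0045, 0.1023] ang [[0.0, -0.0, 0.5], [0.0, 0.0, -179.5]] | joints [0.8, 0.64, -0.67, 1.35, 0.39, 1.29, 0.93] t 14.2
```

```bash
python3 - <<'E'
from h import *
s=snap('scene'); im=s['img'].copy()
print(proj(s,[[.6325,-.2877,.05]]))
c=[]
for a in (46,136,226,316):
    th=np.radians(a+45); q=proj(s,[[.6325+.041*np.cos(th),-.2877+.041*np.sin(th),.05]])[0]; c.append(q)
im=cv2.resize(im[110:230,180:340],None,fx=5,fy=5,interpolation=cv2.INTER_CUBIC)
cv2.polylines(im,[((np.array(c)-[180,110]+.5)*5-.5).astype(np.int32)],True,(0,255,0),1)
cv2.imwrite('pics/g4.png',im[:,:,::-1])
E
```

```text
[[219.81491346 179.17636597]]
```

View pics/g4.png

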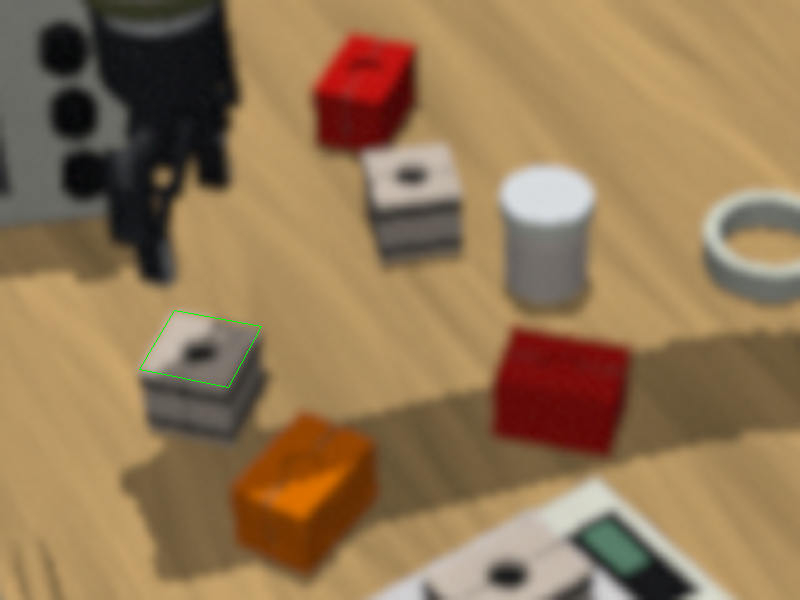

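The outline drawn at the expected pose lies exactly on the square mould's top (200,350), so it hasn't moved, and the orange block is clear of the fingers.

>>> carry_out([
  {"xyz": [-0.003,-0.0045,0.03],"angular": [0,0,0.5]},
  {"xyz": [-0.003,-0.0045,0.06],"angular": [0,0,0.5]},
  {"xyz": [-0.003,-0.0045,0.085],"angular": [0,0,0.5]},
  {"xyz": [-0.003,-0.0045,0.102],"angular": [0,0,0.5]},
  {"xyz": [-0.003,-0.0045,0.102],"angular": [0,0,0.5]},
  {"xyz": [-0.003,-0.0045,0.102],"angular": [0,0,0.5]},
])

```text
clock: 14.8
position: [0.6329, -0.2881, 0.0301]
ee_rot: [0.375, 0.927, 0.0, 0.0]
ft_force: [0.4, 0.3, 0.5]
grip_width: 1.007
grasp_force: 0.0
```

>>> carry_out([
  {"xyz": [0,0,0],"angular": [0,0,0]},
  {"xyz": [0,0,0],"angular": [0,0,0]},
  {"xyz": [0,0,0],"angular": [0,0,0]},
  {"xyz": [0,0,0],"angular": [0,0,0]},
  {"xyz": [0,0,0],"angular": [0,0,0]},
  {"xyz": [0,0,0],"angular": [0,0,0]},
  {"xyz": [0,0,-0.04],"angular": [0,0,0]},
  {"xyz": [0,0,-0.08],"angular": [0,0,0]},
  {"xyz": [0,0,-0.12],"angular": [0,0,0]},
  {"xyz": [0,0,-0.12],"angular": [0,0,0]},
], hand=0)

```text
clock: 15.8
position: [0.6352, -0.2886, 0.1564]
ee_rot: [0.376, 0.927, -0.0, 0.005]
ft_force: [1.3, -0.4, -2.7]
grip_width: 0.663
grasp_force: 66.4
```

```bash
python3 - <<'E'
from h import *
go([*PK['sl'],.15],down(YAW+90))
E
```

```text
xyz [0.273, 0.2834, 0.005] ang [[-0.1, 0.6, -53.2], [0.7, 0.1, 126.8]] | joints [0.8, 0.62, -0.67, 1.32, 0.38, 1.32, 0.93] t 15.8
```

>>> carry_out([
  {"xyz": [0.273,0.2834,0.002],"angular": [0,0.5,-53.2]},
  {"xyz": [0.273,0.2834,0.002],"angular": [0,0.5,-53.2]},
  {"xyz": [0.273,0.2834,0.002],"angular": [0,0.5,-53.2]},
  {"xyz": [0.273,0.2834,0.002],"angular": [0,0.5,-53.2]},
  {"xyz": [0.273,0.2834,0.002],"angular": [0,0.5,-53.2]},
  {"xyz": [0.273,0.2834,0.002],"angular": [0,0.5,-53.2]},
  {"xyz": [0.273,0.2834,0.002],"angular": [0,0.5,-53.2]},
  {"xyz": [0.273,0.2834,0.002],"angular": [0,0.5,-53.2]},
  {"xyz": [0.273,0.2834,0.002],"angular": [0,0.5,-53.2]},
  {"xyz": [0.273,0.2834,0.002],"angular": [0,0.5,-53.2]},
  {"xyz": [0.273,0.2834,0.002],"angular": [0,0.5,-53.2]},
  {"xyz": [0.273,0.2834,0.002],"angular": [0,0.5,-53.2]},
])

```text
clock: 17.0
position: [0.6339, 0.1035, 0.1469]
ee_rot: [-0.078, 0.997, 0.001, -0.004]
ft_force: [0.5, 0.3, -3.2]
grip_width: 0.662
grasp_force: 66.3
```

```bash
python3 - <<'E'
from h import *
go([*PK['sl'],.1],down(YAW+90))
E
```

```text
xyz [-0.0033, 0.0007, 0.0469] ang [[0.2, -0.5, -0.1], [-0.7, -0.3, 179.8]] | joints [0.42, 0.61, -0.93, 1.47, 0.49, 1.32, 1.18] t 17.0
```

>>> carry_out([
  {"xyz": [-0.002,0.0007,0.03],"angular": [0.2,-0.5,0]},
  {"xyz": [-0.002,0.0007,0.047],"angular": [0.2,-0.5,0]},
  {"xyz": [-0.002,0.0007,0.047],"angular": [0.2,-0.5,0]},
  {"xyz": [-0.002,0.0007,0.047],"angular": [0.2,-0.5,0]},
  {"xyz": [-0.002,0.0007,0.047],"angular": [0.2,-0.5,0]},
])

```text
clock: 17.5
position: [0.6357, 0.1066, 0.1015]
ee_rot: [-0.079, 0.997, 0.0, 0.001]
ft_force: [0.4, 0.6, -3.6]
grip_width: 0.66
grasp_force: 66.2
```

```bash
python3 - <<'E'
from h import *
go([*PK['sl'],.062],down(YAW+90))
E
```

```text
xyz [-0.0005, -0.002, 0.0395] ang [[0.0, 0.1, -0.0], [0.2, -0.0, 180.0]] | joints [0.41, 0.64, -0.91, 1.52, 0.53, 1.23, 1.15] t 17.5
```

>>> carry_out([
  {"xyz": [-0.0005,-0.0018,0.004],"angular": [0,0,0]},
  {"xyz": [-0.0005,-0.0018,0.008],"angular": [0,0,0]},
  {"xyz": [-0.0005,-0.0018,0.013],"angular": [0,0,0]},
  {"xyz": [-0.0005,-0.0018,0.018],"angular": [0,0,0]},
  {"xyz": [-0.0005,-0.0018,0.023],"angular": [0,0,0]},
  {"xyz": [-0.0005,-0.0018,0.028],"angular": [0,0,0]},
  {"xyz": [-0.0005,-0.0018,0.033],"angular": [0,0,0]},
  {"xyz": [-0.0005,-0.0018,0.037],"angular": [0,0,0]},
  {"xyz": [-0.0005,-0.0018,0.039],"angular": [0,0,0]},
  {"xyz": [-0.0005,-0.0018,0.039],"angular": [0,0,0]},
])

```text
clock: 18.5
position: [0.6482, 0.1067, 0.0715]
ee_rot: [-0.078, 0.997, 0.002, 0.015]
ft_force: [27.5, 0.8, 36.4]
grip_width: 0.662
grasp_force: 83.9
```

>>> carry_out([
  {"xyz": [-0.0005,-0.0018,0.015],"angular": [0,0,0]},
  {"xyz": [-0.0005,-0.0018,0],"angular": [0,0,0]},
  {"xyz": [-0.0005,-0.0018,0],"angular": [0,0,0]},
  {"xyz": [-0.0005,-0.0018,0],"angular": [0,0,0]},
])

```text
clock: 18.9
position: [0.641, 0.1044, 0.0665]
ee_rot: [-0.079, 0.997, 0.001, 0.006]
ft_force: [3.3, -0.1, 26.5]
grip_width: 0.663
grasp_force: 99.5
```

```bash
python3 - <<'E'
from h import *
s=snap('scene');t=snap('top')
go([*PK['sl'],.062],down(YAW+90)); print(get_obs()['ft_force'])
cv2.imwrite('pics/g5.png',np.hstack([crop(t['img'],195,135,120,150,3.3),crop(s['img'],220,150,120,150,3.3)]))
E
```

```text
xyz [0.0043, 0.0011, 0.0044] ang [[0.0, 0.7, -0.1], [1.0, -0.0, 179.9]] | joints [0.4, 0.68, -0.88, 1.54, 0.56, 1.17, 1.14] t 19.0
[ 3.5872683  -1.72264744 26.31032103]
```

View pics/g5.png

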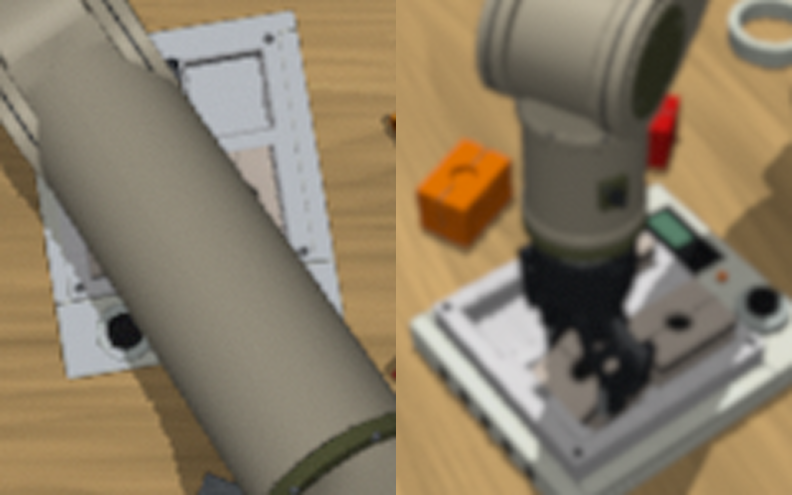

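The picture shows the square mould partly in the left square pocket with its edge caught. I'll open at the measured position so it can drop, then look.

>>> carry_out([
  {"xyz": [-0.004,0,-0.0045],"angular": [0,0,0]},
  {"xyz": [-0.004,0,-0.0045],"angular": [0,0,0]},
  {"xyz": [-0.004,0,-0.0045],"angular": [0,0,0]},
  {"xyz": [-0.004,0,-0.0045],"angular": [0,0,0]},
  {"xyz": [-0.004,0,-0.03],"angular": [0,0,0]},
  {"xyz": [-0.004,0,-0.08],"angular": [0,0,0]},
  {"xyz": [0,-0.04,-0.1],"angular": [0,0,0]},
  {"xyz": [0,-0.09,-0.1],"angular": [0,0,0]},
  {"xyz": [0,-0.14,-0.1],"angular": [0,0,0]},
  {"xyz": [0,-0.2,-0.1],"angular": [0,0,0]},
  {"xyz": [0,-0.25,-0.1],"angular": [0,0,0]},
  {"xyz": [0,-0.25,-0.1],"angular": [0,0,0]},
], hand=1)

```text
clock: 20.2
position: [0.6756, -0.1526, 0.1598]
ee_rot: [-0.075, 0.997, -0.001, -0.0]
ft_force: [-0.5, -0.5, -1.1]
grip_width: 0.998
grasp_force: 0.0
```

```bash
python3 - <<'E'
from h import *
s=snap('scene');t=snap('top')
print(moulds(t)); print(bore(t,PK['sl'],.081),bore(t,PK['ll'],.081),bore(t,PK['lr'],.081))
cv2.imwrite('pics/g6.png',np.hstack([crop(t['img'],195,135,120,120,3.3),crop(s['img'],220,190,120,120,3.3)]))
go([.437,-.383,.14],down(-17)); go([.437,-.383,.14],down(73))
E
```

```text
[(436.8, -383.1, 59.0, 58.2, -17.0, [437.0, -382.5]), (545.3, -261.9, 384.5, 93.8, 8.6, [0, 0])]
[(23, [0.6458, 0.105]), (26, [0.6213, 0.1027])] [(52, [0.5498, 0.0904])] [(52, [0.5669, -0.0075])]
xyz [0.2722, -0.1968, 0.0202] ang [[0.0, -0.0, 115.8], [0.0, 0.0, -64.2]] | joints [0.7, 0.67, -0.87, 1.32, 0.51, 1.38, 1.58] t 20.3
xyz [0.2722, -0.1968, 0.0202] ang [[0.0, -0.0, 25.8], [0.0, 0.0, -154.2]] | joints [0.7, 0.67, -0.87, 1.32, 0.51, 1.38, 1.58] t 20.3
```

View pics/g6.png

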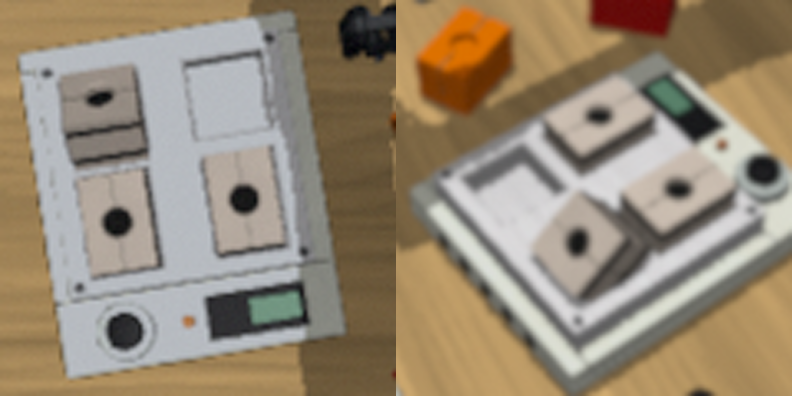

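The square mould ended up pitched in the left square pocket, with its near edge on the rim (top half (100,115)). The two long moulds are seated well. I'll fit its pose so I can regrasp it along its own axis.

```bash
cat > fit.py <<'E'
from h import *
from scipy.optimize import least_squares
s=snap('scene');t=snap('top')
T=(np.array([(57,77),(135,66),(145,123),(65,135),(99,98),(147,152),(70,163)])+.5)/3.3-.5+[195,135]
S=(np.array([(582,297),(533,245),(580,192),(632,240),(578,241)])-[396,0]+.5)/3.3-.5+[220,190]
b=np.array([(29,29,50),(29,-29,50),(-29,-29,50),(-29,29,50),(0,0,50),(-29,-29,0),(-29,29,0)])/1000
def pose_of(p): return R.from_euler('ZYX',p[3:],degrees=True)
def f(p):
    X=pose_of(p).apply(b)+p[:3]; return np.r_[(proj(t,X)-T).ravel(),(proj(s,X[:5])-S).ravel()]
r=least_squares(f,[.637,.105,.045,9,25,0],x_scale=[.01,.01,.01,5,5,5])
print(np.round(r.x,4).tolist()); print(np.round(r.fun.reshape(-1,2),1).tolist())
m=pose_of(r.x); print('grasp TCP',m.apply([0,0,.03])+r.x[:3])
A=m.as_matrix(); tool=[R.from_matrix(np.c_[np.cross(y,-A[:,2]),y,-A[:,2]]) for y in(A[:,1],-A[:,1])]
go(m.apply([0,0,.03])+r.x[:3],tool); go(m.apply([0,0,.10])+r.x[:3],tool)
E
python3 fit.py
```

```text
[0.6253, 0.1042, 0.038, 11.1802, 23.1812, 3.8104]
[[0.0, -1.1], [-1.3, -1.3], [-1.1, 0.2], [0.4, 0.3], [-0.0, 0.1], [-0.1, 1.4], [1.3, 1.7], [-1.9, -1.1], [-1.0, 0.7], [1.1, 0.5], [-0.3, -0.6], [0.5, 0.5]]
grasp TCP [0.63726013 0.10455795 0.06550282]
xyz [-0.0011, 0.2492, 0.0958] ang [[-3.3, 23.3, -1.2], [36.1, 5.1, 175.1]] | joints [0.7, 0.67, -0.87, 1.32, 0.5, 1.38, 1.57] t 20.4
xyz [-0.0288, 0.2456, 0.0316] ang [[-3.3, 23.3, -1.2], [36.1, 5.1, 175.1]] | joints [0.7, 0.67, -0.87, 1.32, 0.5, 1.38, 1.57] t 20.4
```

>>> carry_out([
  {"xyz": [-0.029,0.246,0.0],"angular": [0,24,-1]},
  {"xyz": [-0.029,0.246,0.0],"angular": [0,24,-1]},
  {"xyz": [-0.029,0.246,0.0],"angular": [0,24,-1]},
  {"xyz": [-0.029,0.246,0.0],"angular": [0,24,-1]},
  {"xyz": [-0.029,0.246,0.0],"angular": [0,24,-1]},
  {"xyz": [-0.029,0.246,0.0],"angular": [0,24,-1]},
  {"xyz": [-0.029,0.246,0.02],"angular": [0,24,-1]},
  {"xyz": [-0.029,0.246,0.031],"angular": [0,24,-1]},
  {"xyz": [-0.029,0.246,0.031],"angular": [0,24,-1]},
  {"xyz": [-0.029,0.246,0.031],"angular": [0,24,-1]},
], hand=1)

```text
clock: 21.4
position: [0.6657, 0.104, 0.1307]
ee_rot: [-0.086, 0.974, -0.016, -0.207]
ft_force: [0.1, 0.2, -0.1]
grip_width: 1.004
grasp_force: 0.0
```

```bash
cat > tilt.py <<'E'
from h import *
import sys
def tl(pitch):  # tool for mould pitched by 'pitch' about station y
    A=R.from_euler('ZYX',[YAW,pitch,0],degrees=True).as_matrix()
    return A,[R.from_matrix(np.c_[np.cross(y,-A[:,2]),y,-A[:,2]]) for y in(A[:,1],-A[:,1])]
E
python3 - <<'E'
from tilt import *
A,tool=tl(24.)
c=np.array([.6253,.1042,.040])
go(c+A[:,2]*.034,tool); print(get_obs()['ft_force'])
s=snap('scene'); cv2.imwrite('pics/g7.png',crop(s['img'],220,150,140,120,4))
E
```

```text
xyz [-0.0005, 0.0068, 0.065] ang [[-0.2, 0.1, 1.0], [-0.1, -0.3, -179.0]] | joints [0.14, 0.96, -0.79, 0.93, 0.5, 1.85, 1.27] t 21.4
[ 0.06867657  0.16422182 -0.08773893]
```

View pics/g7.png

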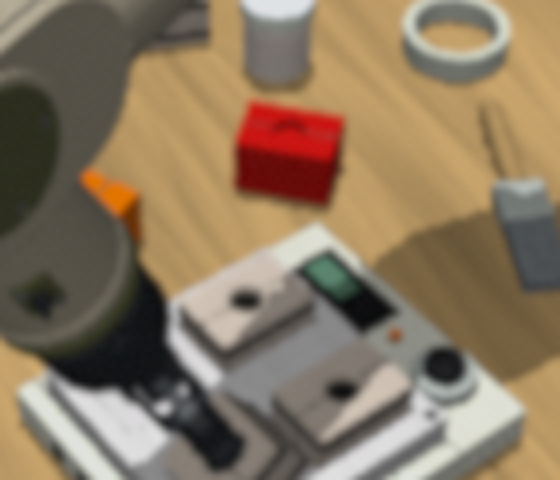

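The gripper is above the pitched mould and aligned with its axis, clear of the neighbouring moulds. Advancing to regrasp.

>>> carry_out([
  {"xyz": [0,0.006,0.02],"angular": [0,0,1]},
  {"xyz": [0,0.006,0.035],"angular": [0,0,1]},
  {"xyz": [0,0.006,0.05],"angular": [0,0,1]},
  {"xyz": [0,0.006,0.06],"angular": [0,0,1]},
  {"xyz": [0,0.006,0.064],"angular": [0,0,1]},
  {"xyz": [0,0.006,0.064],"angular": [0,0,1]},
  {"xyz": [0,0.006,0.064],"angular": [0,0,1]},
])

```text
clock: 22.15
position: [0.6398, 0.1055, 0.0726]
ee_rot: [-0.078, 0.975, -0.018, -0.206]
ft_force: [0.2, 0.2, 0.7]
grip_width: 0.998
grasp_force: 0.0
```

>>> carry_out([
  {"xyz": [0,0,0],"angular": [0,0,0]},
  {"xyz": [0,0,0],"angular": [0,0,0]},
  {"xyz": [0,0,0],"angular": [0,0,0]},
  {"xyz": [0,0,0],"angular": [0,0,0]},
  {"xyz": [0,0,0],"angular": [0,0,0]},
  {"xyz": [0,0,0],"angular": [0,0,0]},
], hand=0, grip_force=80)

```text
clock: 22.75
position: [0.6399, 0.1057, 0.0728]
ee_rot: [-0.078, 0.975, -0.018, -0.206]
ft_force: [3.0, 0.4, 4.8]
grip_width: 0.655
grasp_force: 85.6
```

```bash
python3 - <<'E'
from tilt import *
A,tool=tl(24.)
P,Q,o=pose(); print(P,Q.as_matrix()[:,2].round(3)); go(P+[0,0,.08],tool); go([*PK['sl'],.16],down(YAW+90))
E
```

```text
[0.63992028 0.10573338 0.07281915] [-0.398 -0.067 -0.915]
xyz [0.0323, -0.0002, -0.0732] ang [[-0.2, 0.2, -0.0], [0.3, 0.3, 180.0]] | joints [0.19, 0.96, -0.79, 1.08, 0.5, 1.72, 1.22] t 22.8
xyz [0.0383, -0.0006, -0.0784] ang [[-0.2, -23.8, -0.0], [-37.2, 0.3, 176.1]] | joints [0.19, 0.96, -0.79, 1.08, 0.5, 1.72, 1.22] t 22.8
```

>>> carry_out([
  {"xyz": [0.008,0,-0.018],"angular": [0,0,0]},
  {"xyz": [0.016,0,-0.037],"angular": [0,0,0]},
  {"xyz": [0.024,0,-0.055],"angular": [0,0,0]},
  {"xyz": [0.032,0,-0.073],"angular": [0,0,0]},
  {"xyz": [0.038,-0.0006,-0.078],"angular": [0,-5,0]},
  {"xyz": [0.038,-0.0006,-0.078],"angular": [0,-10,0]},
  {"xyz": [0.038,-0.0006,-0.078],"angular": [0,-15,0]},
  {"xyz": [0.038,-0.0006,-0.078],"angular": [0,-20,0]},
  {"xyz": [0.038,-0.0006,-0.078],"angular": [0,-23.8,0]},
  {"xyz": [0.038,-0.0006,-0.078],"angular": [0,-23.8,0]},
  {"xyz": [0.038,-0.0006,-0.078],"angular": [0,-23.8,0]},
])

```text
clock: 23.85
position: [0.6361, 0.104, 0.1594]
ee_rot: [-0.08, 0.997, -0.002, -0.002]
ft_force: [0.7, 0.3, -4.3]
grip_width: 0.653
grasp_force: 86.2
```

```bash
python3 - <<'E'
from tilt import *
go([*PK['sl'],.16],down(YAW+90)); print(get_obs()['ft_force'])
s=snap('scene')
# silhouette overlay of assumed held mould in scene view for the numbers
cv2.imwrite('pics/g8.png',crop(s['img'],200,120,160,140,5)); 
E
```

```text
xyz [-0.0006, 0.0007, -0.0006] ang [[-0.3, -0.2, 0.0], [0.3, -0.4, -180.0]] | joints [0.41, 0.59, -0.93, 1.46, 0.48, 1.33, 1.19] t 23.9
[ 0.67076092  0.29476949 -4.28698845]
```

No pictures to spare for checking the residual tilt in the grip, so I'll set this mould on a free patch of bench, where it levels itself and can be measured again.

>>> carry_out([
  {"xyz": [0.03,-0.05,0],"angular": [0,0,0]},
  {"xyz": [0.035,-0.1,0],"angular": [0,0,0]},
  {"xyz": [0.035,-0.15,0],"angular": [0,0,0]},
  {"xyz": [0.035,-0.2,0],"angular": [0,0,0]},
  {"xyz": [0.035,-0.25,0],"angular": [0,0,0]},
  {"xyz": [0.035,-0.3,0],"angular": [0,0,0]},
  {"xyz": [0.035,-0.35,0],"angular": [0,0,0]},
  {"xyz": [0.035,-0.4,0],"angular": [0,0,0]},
  {"xyz": [0.035,-0.434,0.04],"angular": [0,0,0]},
  {"xyz": [0.035,-0.434,0.08],"angular": [0,0,0]},
  {"xyz": [0.035,-0.434,0.105],"angular": [0,0,0]},
  {"xyz": [0.035,-0.434,0.11],"angular": [0,0,0]},
])

```text
clock: 25.1
position: [0.6685, -0.3292, 0.0447]
ee_rot: [-0.08, 0.997, 0.0, -0.005]
ft_force: [-1.1, 0.4, -3.4]
grip_width: 0.654
grasp_force: 86.3
```

>>> carry_out([
  {"xyz": [0,0,0.002],"angular": [0,0,0]},
  {"xyz": [0,0,0.004],"angular": [0,0,0]},
  {"xyz": [0,0,0.006],"angular": [0,0,0]},
  {"xyz": [0,0,0.006],"angular": [0,0,0]},
])

```text
clock: 25.5
position: [0.6711, -0.33, 0.0453]
ee_rot: [-0.08, 0.997, -0.002, -0.0]
ft_force: [-1.6, 0.4, -3.1]
grip_width: 0.655
grasp_force: 86.4
```

>>> carry_out([
  {"xyz": [0,0,0.003],"angular": [0,0,0]},
  {"xyz": [0,0,0.006],"angular": [0,0,0]},
  {"xyz": [0,0,0.008],"angular": [0,0,0]},
  {"xyz": [0,0,0.008],"angular": [0,0,0]},
])

```text
clock: 25.9
position: [0.6707, -0.33, 0.0374]
ee_rot: [-0.08, 0.997, -0.002, -0.001]
ft_force: [-3.3, 1.3, 5.8]
grip_width: 0.659
grasp_force: 87.6
```

Contact with the bench. Release, rise, then move aside to re-measure.

>>> carry_out([
  {"xyz": [0,0,-0.001],"angular": [0,0,0]},
  {"xyz": [0,0,-0.001],"angular": [0,0,0]},
  {"xyz": [0,0,-0.001],"angular": [0,0,0]},
  {"xyz": [0,0,-0.001],"angular": [0,0,0]},
  {"xyz": [0,0,-0.04],"angular": [0,0,0]},
  {"xyz": [0,0,-0.09],"angular": [0,0,0]},
  {"xyz": [0.03,0.03,-0.11],"angular": [0,0,0]},
  {"xyz": [0.06,0.08,-0.11],"angular": [0,0,0]},
  {"xyz": [0.1,0.12,-0.11],"angular": [0,0,0]},
  {"xyz": [0.13,0.16,-0.11],"angular": [0,0,0]},
  {"xyz": [0.13,0.2,-0.11],"angular": [0,0,0]},
  {"xyz": [0.13,0.2,-0.11],"angular": [0,0,0]},
], hand=1, grip_force=70)

```text
clock: 27.1
position: [0.5087, -0.1469, 0.1461]
ee_rot: [-0.083, 0.997, -0.002, -0.001]
ft_force: [0.4, -0.2, 0.7]
grip_width: 0.999
grasp_force: 0.0
```

```bash
python3 - <<'E'
from h import *
t=snap('top'); print(moulds(t)); print({k:bore(t,PK[k],.081) for k in ('ll','lr')})
P,Q,o=pose(); print(P,o['joint_pos'].round(2)); 
E
```

```text
[(387.2, -305.4, 52.1, 50.2, 89.8, [0, 0]), (437.1, -383.2, 58.5, 58.1, -16.9, [437.0, -382.5]), (474.0, -200.1, 229.1, 100.2, 3.2, [0, 0]), (524.2, -256.2, 132.1, 12.1, 3.7, [0, 0]), (518.8, -272.2, 146.3, 11.8, 4.3, [0, 0]), (658.7, -332.8, 59.0, 58.2, 8.2, [658.4, -332.2])]
{'ll': [(52, [0.5498, 0.0904])], 'lr': [(54, [0.5672, -0.0073])]}
[ 0.50978594 -0.14965556  0.14630992] [ 1.05  0.35 -1.    1.78  0.32  1.19  1.69]
```

```bash
python3 - <<'E'
from h import *
go([.6587,-.3325,.13],down(98.2))
E
```

```text
xyz [-0.1171, -0.2046, 0.0171] ang [[-0.3, -0.1, 1.2], [0.2, -0.5, -178.8]] | joints [1.05, 0.35, -1.0, 1.78, 0.32, 1.19, 1.69] t 27.1
```

>>> carry_out([
  {"xyz": [-0.117,-0.205,0.01],"angular": [-0.2,0,1.2]},
  {"xyz": [-0.117,-0.205,0.01],"angular": [-0.2,0,1.2]},
  {"xyz": [-0.117,-0.205,0.01],"angular": [-0.2,0,1.2]},
  {"xyz": [-0.117,-0.205,0.01],"angular": [-0.2,0,1.2]},
  {"xyz": [-0.117,-0.205,0.01],"angular": [-0.2,0,1.2]},
  {"xyz": [-0.117,-0.205,0.01],"angular": [-0.2,0,1.2]},
  {"xyz": [-0.117,-0.205,0.017],"angular": [-0.2,0,1.2]},
  {"xyz": [-0.117,-0.205,0.017],"angular": [-0.2,0,1.2]},
  {"xyz": [-0.117,-0.205,0.017],"angular": [-0.2,0,1.2]},
])

```text
clock: 28.05
position: [0.6582, -0.3358, 0.1292]
ee_rot: [-0.07, 0.998, -0.0, -0.001]
ft_force: [-0.1, -0.1, 0.8]
grip_width: 0.998
grasp_force: 0.0
```

```bash
python3 - <<'E'
from h import *
go([.6587,-.3325,.025],down(98.2))
E
```

```text
xyz [-0.0012, 0.0031, 0.1042] ang [[0.0, -0.2, -0.2], [-0.2, -0.0, 179.8]] | joints [0.87, 0.78, -0.8, 1.19, 0.54, 1.38, 1.83] t 28.1
```

>>> carry_out([
  {"xyz": [-0.001,0.003,0.03],"angular": [0,-0.2,-0.2]},
  {"xyz": [-0.001,0.003,0.06],"angular": [0,-0.2,-0.2]},
  {"xyz": [-0.001,0.003,0.085],"angular": [0,-0.2,-0.2]},
  {"xyz": [-0.001,0.003,0.103],"angular": [0,-0.2,-0.2]},
  {"xyz": [-0.001,0.003,0.104],"angular": [0,-0.2,-0.2]},
  {"xyz": [-0.001,0.003,0.104],"angular": [0,-0.2,-0.2]},
])

```text
clock: 28.65
position: [0.6592, -0.3334, 0.026]
ee_rot: [-0.071, 0.997, 0.0, 0.001]
ft_force: [0.1, -0.3, 0.5]
grip_width: 1.003
grasp_force: 0.0
```

>>> carry_out([
  {"xyz": [0,0,0],"angular": [0,0,0]},
  {"xyz": [0,0,0],"angular": [0,0,0]},
  {"xyz": [0,0,0],"angular": [0,0,0]},
  {"xyz": [0,0,0],"angular": [0,0,0]},
  {"xyz": [0,0,0],"angular": [0,0,0]},
  {"xyz": [0,0,0],"angular": [0,0,0]},
  {"xyz": [0,0,-0.02],"angular": [0,0,0]},
  {"xyz": [0,0,-0.05],"angular": [0,0,0]},
  {"xyz": [0,0,-0.09],"angular": [0,0,0]},
  {"xyz": [0,0,-0.12],"angular": [0,0,0]},
  {"xyz": [0,0,-0.12],"angular": [0,0,0]},
], hand=0, grip_force=100)

```text
clock: 29.75
position: [0.661, -0.3338, 0.1519]
ee_rot: [-0.071, 0.997, -0.002, 0.004]
ft_force: [-0.7, -0.4, -2.8]
grip_width: 0.653
grasp_force: 108.0
```

```bash
python3 - <<'E'
from h import *
go([*PK['sr'],.145],down(YAW+90)); go([*PK['sl'],.145],down(YAW+90))
E
```

```text
xyz [-0.0395, 0.3377, 0.006] ang [[-0.2, 0.5, -1.0], [0.7, 0.4, 179.0]] | joints [0.87, 0.76, -0.81, 1.17, 0.53, 1.41, 1.84] t 29.8
xyz [-0.0378, 0.4377, 0.0056] ang [[-0.2, 0.5, -1.0], [0.7, 0.4, 179.0]] | joints [0.87, 0.76, -0.81, 1.17, 0.53, 1.41, 1.84] t 29.8
```

>>> carry_out([
  {"xyz": [-0.004,0.034,0],"angular": [0,0,-0.1]},
  {"xyz": [-0.008,0.068,0],"angular": [0,0,-0.2]},
  {"xyz": [-0.012,0.102,0],"angular": [0,0,-0.3]},
  {"xyz": [-0.016,0.136,0],"angular": [0,0,-0.4]},
  {"xyz": [-0.02,0.17,0],"angular": [0,0,-0.5]},
  {"xyz": [-0.024,0.204,0],"angular": [0,0,-0.6]},
  {"xyz": [-0.028,0.238,0],"angular": [0,0,-0.7]},
  {"xyz": [-0.032,0.272,0],"angular": [0,0,-0.8]},
  {"xyz": [-0.036,0.306,0],"angular": [0,0,-0.9]},
  {"xyz": [-0.0395,0.3377,0],"angular": [0,0,-1.0]},
  {"xyz": [-0.0395,0.3377,0],"angular": [0,0,-1.0]},
  {"xyz": [-0.0395,0.3377,0],"angular": [0,0,-1.0]},
])

```text
clock: 30.95
position: [0.6495, 0.0071, 0.1449]
ee_rot: [-0.081, 0.997, -0.0, 0.0]
ft_force: [0.0, -1.0, -3.3]
grip_width: 0.656
grasp_force: 107.8
```

>>> carry_out([
  {"xyz": [0,0,0.01],"angular": [0,0,0]},
  {"xyz": [0,0,0.025],"angular": [0,0,0]},
  {"xyz": [0,0,0.04],"angular": [0,0,0]},
  {"xyz": [0,0,0.045],"angular": [0,0,0]},
  {"xyz": [0,0,0.045],"angular": [0,0,0]},
  {"xyz": [0,0,0.045],"angular": [0,0,0]},
])

```text
clock: 31.55
position: [0.6503, 0.0065, 0.1004]
ee_rot: [-0.08, 0.997, 0.0, 0.001]
ft_force: [-0.4, 0.7, -3.1]
grip_width: 0.654
grasp_force: 107.8
```

```bash
python3 - <<'E'
from h import *
go([*PK['sr'],.058],down(YAW+90))
s=snap('scene'); P,Q,o=pose()
# predicted outline of the held mould in the scene view
b=np.array([(x,y,z) for z in(0,50) for x,y in((29,29),(29,-29),(-29,-29),(-29,29))])/1000
X=R.from_euler('z',YAW,degrees=True).apply(b)+[P[0],P[1],P[2]-.026]; u=proj(s,X)
im=cv2.resize(s['img'][130:250,200:340],None,fx=5,fy=5,interpolation=cv2.INTER_CUBIC); v=((u-[200,130]+.5)*5-.5).astype(np.int32)
for q in(v[:4],v[4:],v[[0,4]],v[[1,5]],v[[3,7]]): cv2.polylines(im,[q],True,(0,255,0),1)
cv2.imwrite('pics/g9.png',im[:,:,::-1])
E
```

```text
xyz [-0.002, -0.0007, 0.0424] ang [[0.0, 0.1, 0.0], [-0.1, 0.0, -180.0]] | joints [0.55, 0.65, -0.89, 1.5, 0.52, 1.24, 1.31] t 31.6
```

View pics/g9.png

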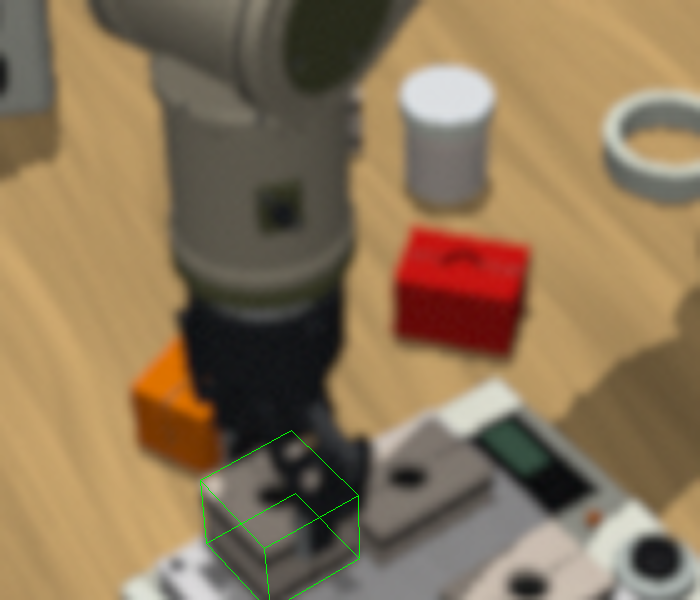

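The drawn outline matches the held mould, which is level and square over the right square pocket at (280,520). That was the 14th picture, so from here I check by numbers only.

>>> carry_out([
  {"xyz": [-0.0018,-0.0005,0.004],"angular": [0,0,0]},
  {"xyz": [-0.0018,-0.0005,0.008],"angular": [0,0,0]},
  {"xyz": [-0.0018,-0.0005,0.012],"angular": [0,0,0]},
  {"xyz": [-0.0018,-0.0005,0.016],"angular": [0,0,0]},
  {"xyz": [-0.0018,-0.0005,0.02],"angular": [0,0,0]},
  {"xyz": [-0.0018,-0.0005,0.024],"angular": [0,0,0]},
  {"xyz": [-0.0018,-0.0005,0.028],"angular": [0,0,0]},
  {"xyz": [-0.0018,-0.0005,0.028],"angular": [0,0,0]},
])

```text
clock: 32.4
position: [0.6517, 0.0061, 0.0715]
ee_rot: [-0.08, 0.997, 0.0, 0.0]
ft_force: [-0.4, -0.3, -3.5]
grip_width: 0.656
grasp_force: 107.8
```

>>> carry_out([
  {"xyz": [-0.0005,0,0.004],"angular": [0,0,0]},
  {"xyz": [-0.0005,0,0.008],"angular": [0,0,0]},
  {"xyz": [-0.0005,0,0.011],"angular": [0,0,0]},
  {"xyz": [-0.0005,0,0.013],"angular": [0,0,0]},
  {"xyz": [-0.0005,0,0.013],"angular": [0,0,0]},
])

```text
clock: 32.9
position: [0.6523, 0.0063, 0.0589]
ee_rot: [-0.08, 0.997, 0.0, 0.0]
ft_force: [0.7, -0.0, -3.4]
grip_width: 0.655
grasp_force: 107.8
```

>>> carry_out([
  {"xyz": [0,0,0],"angular": [0,0,0]},
  {"xyz": [0,0,0],"angular": [0,0,0]},
  {"xyz": [0,0,0],"angular": [0,0,0]},
  {"xyz": [0,0,0],"angular": [0,0,0]},
  {"xyz": [0,0,-0.03],"angular": [0,0,0]},
  {"xyz": [0,0,-0.08],"angular": [0,0,0]},
  {"xyz": [0.05,-0.04,-0.09],"angular": [0,0,0]},
  {"xyz": [0.08,-0.09,-0.09],"angular": [0,0,0]},
  {"xyz": [0.1,-0.14,-0.09],"angular": [0,0,0]},
  {"xyz": [0.1,-0.19,-0.09],"angular": [0,0,0]},
  {"xyz": [0.1,-0.23,-0.09],"angular": [0,0,0]},
  {"xyz": [0.1,-0.23,-0.09],"angular": [0,0,0]},
], hand=1)

```text
clock: 34.1
position: [0.5891, -0.2444, 0.1487]
ee_rot: [-0.076, 0.997, -0.001, 0.0]
ft_force: [-1.1, -0.5, 0.5]
grip_width: 1.0
grasp_force: 0.0
```

```bash
cat >> h.py <<'E'
def seated(t): # minAreaRect of the plaster-tinted regions on the nest, at z .081
    im=t['img'][135:240,195:310][:,:,::-1]; big=cv2.resize(im,None,fx=4,fy=4,interpolation=cv2.INTER_CUBIC).astype(int)
    m=((big[:,:,2]-big[:,:,0]>8)&(big.max(2)>90)&(big.max(2)<250)).astype(np.uint8); m=cv2.morphologyEx(m,cv2.MORPH_OPEN,np.ones((7,7),np.uint8))
    for k in cv2.findContours(m,cv2.RETR_EXTERNAL,cv2.CHAIN_APPROX_NONE)[0]:
        P=unproj(t,(k[:,0]+.5)/4-.5+[195,135],.081)[:,:2]*1000; r=cv2.minAreaRect(P.astype(np.float32))
        if 1500<r[1][0]*r[1][1]<8000: print('seated',np.round([*r[0],*r[1],r[2]],1))
E
python3 - <<'E'
from h import *
t=snap('top'); print([m for m in moulds(t) if m[2]<100]); seated(t); print({k:bore(t,PK[k],.081) for k in PK})
go([.437,-.383,.14],down(-17)); go([.437,-.383,.14],down(73))
E
```

```text
[]
seated [549.2  90.5  77.5  53.7   9.2]
seated [566.   -7.1  77.2  53.5   8.9]
seated [650.9   5.5  59.1  59.5   9.3]
{'sl': [], 'sr': [(50, [0.651, 0.0051])], 'll': [(52, [0.5498, 0.0904])], 'lr': [(52, [0.5669, -0.0075])]}
xyz [0.1716, -0.1146, 0.0087] ang [[-0.0, 0.1, 115.7], [-0.1, -0.0, -64.3]] | joints [0.96, 0.57, -0.89, 1.49, 0.45, 1.29, 1.75] t 34.1
xyz [0.1716, -0.1146, 0.0087] ang [[-0.1, 0.0, 25.7], [-0.1, -0.1, -154.3]] | joints [0.96, 0.57, -0.89, 1.49, 0.45, 1.29, 1.75] t 34.1
```

>>> carry_out([
  {"xyz": [0.1716,-0.1146,0],"angular": [0,0,25.7]},
  {"xyz": [0.1716,-0.1146,0],"angular": [0,0,25.7]},
  {"xyz": [0.1716,-0.1146,0],"angular": [0,0,25.7]},
  {"xyz": [0.1716,-0.1146,0],"angular": [0,0,25.7]},
  {"xyz": [0.1716,-0.1146,0],"angular": [0,0,25.7]},
  {"xyz": [0.1716,-0.1146,0],"angular": [0,0,25.7]},
  {"xyz": [0.1716,-0.1146,0],"angular": [0,0,25.7]},
  {"xyz": [0.1716,-0.1146,0],"angular": [0,0,25.7]},
  {"xyz": [0.1716,-0.1146,0],"angular": [0,0,25.7]},
])

```text
clock: 35.05
position: [0.4404, -0.3756, 0.1489]
ee_rot: [0.143, 0.99, 0.001, 0.001]
ft_force: [-0.1, 0.2, -0.6]
grip_width: 1.003
grasp_force: 0.0
```

```bash
python3 - <<'E'
from h import *
go([.437,-.3829,.026],down(73)); t=snap('top'); print([m for m in moulds(t) if m[2]<100]); 
s=snap('scene'); print(bore(s,(.437,-.3829),.05,8)); 
np.save('s.npy',s['img'][140:200,200:280]); print(proj(s,[[.437,-.3829,.05]]))
E
```

```text
xyz [0.0014, -0.0081, 0.1229] ang [[0.1, 0.1, 0.6], [-0.1, 0.1, -179.4]] | joints [1.29, 0.41, -0.81, 1.66, 0.31, 1.21, 1.69] t 35.0
[(385.6, -301.0, 59.5, 46.9, 89.8, [0, 0]), (417.9, -380.6, 52.4, 20.2, 71.6, [0, 0])]
[(14, [0.4498, -0.3431])]
[[262.26257422 144.13859088]]
```

>>> carry_out([
  {"xyz": [0.0014,-0.008,0.02],"angular": [0,0,0.6]},
  {"xyz": [0.0014,-0.008,0.05],"angular": [0,0,0.6]},
  {"xyz": [0.0014,-0.008,0.08],"angular": [0,0,0.6]},
  {"xyz": [0.0014,-0.008,0.105],"angular": [0,0,0.6]},
  {"xyz": [0.0014,-0.008,0.122],"angular": [0,0,0.6]},
  {"xyz": [0.0014,-0.008,0.122],"angular": [0,0,0.6]},
  {"xyz": [0.0014,-0.008,0.122],"angular": [0,0,0.6]},
])

```text
clock: 35.85
position: [0.4362, -0.3843, 0.0275]
ee_rot: [0.149, 0.989, 0.0, 0.001]
ft_force: [-0.2, 0.9, 0.1]
grip_width: 1.003
grasp_force: 0.0
```

>>> carry_out([
  {"xyz": [0,0,0],"angular": [0,0,0]},
  {"xyz": [0,0,0],"angular": [0,0,0]},
  {"xyz": [0,0,0],"angular": [0,0,0]},
  {"xyz": [0,0,0],"angular": [0,0,0]},
  {"xyz": [0,0,0],"angular": [0,0,0]},
  {"xyz": [0,0,0],"angular": [0,0,0]},
  {"xyz": [0,0,-0.02],"angular": [0,0,0]},
  {"xyz": [0,0,-0.05],"angular": [0,0,0]},
  {"xyz": [0,0,-0.09],"angular": [0,0,0]},
  {"xyz": [0,0,-0.13],"angular": [0,0,0]},
  {"xyz": [0,0,-0.13],"angular": [0,0,0]},
], hand=0, grip_force=100)

```text
clock: 36.95
position: [0.4379, -0.3858, 0.1628]
ee_rot: [0.149, 0.989, -0.002, 0.004]
ft_force: [1.2, -1.0, -3.5]
grip_width: 0.652
grasp_force: 107.7
```

```bash
python3 - <<'E'
from h import *
go([*PK['sl'],.155],down(YAW+90))
E
```

```text
xyz [-0.0452, 0.5274, 0.0063] ang [[-0.3, 0.4, -26.2], [0.6, 0.4, 153.8]] | joints [1.3, 0.4, -0.82, 1.64, 0.3, 1.23, 1.7] t 37.0
```

>>> carry_out([
  {"xyz": [-0.003,0.035,0],"angular": [0,0,-2]},
  {"xyz": [-0.006,0.07,0],"angular": [0,0,-4]},
  {"xyz": [-0.009,0.105,0],"angular": [0,0,-6]},
  {"xyz": [-0.012,0.14,0],"angular": [0,0,-8]},
  {"xyz": [-0.015,0.175,0],"angular": [0,0,-10]},
  {"xyz": [-0.018,0.21,0],"angular": [0,0,-12]},
  {"xyz": [-0.021,0.245,0],"angular": [0,0,-14]},
  {"xyz": [-0.024,0.28,0],"angular": [0,0,-16]},
  {"xyz": [-0.027,0.315,0],"angular": [0,0,-18]},
  {"xyz": [-0.03,0.35,0],"angular": [0,0,-20]},
  {"xyz": [-0.033,0.385,0],"angular": [0,0,-22]},
  {"xyz": [-0.036,0.42,0],"angular": [0,0,-24]},
])

```text
clock: 38.15
position: [0.5933, 0.0079, 0.1561]
ee_rot: [-0.061, 0.998, 0.0, -0.0]
ft_force: [0.3, 0.3, -2.4]
grip_width: 0.653
grasp_force: 107.5
```

```bash
python3 - <<'E'
from h import *
go([*PK['sl'],.155],down(YAW+90))
E
```

```text
xyz [-0.0547, 0.091, 0.0011] ang [[0.0, -0.0, -2.1], [-0.0, -0.0, 177.9]] | joints [0.67, 0.5, -0.99, 1.61, 0.43, 1.27, 1.3] t 38.1
```

>>> carry_out([
  {"xyz": [-0.015,0.025,0],"angular": [0,0,-1]},
  {"xyz": [-0.03,0.05,0],"angular": [0,0,-2]},
  {"xyz": [-0.045,0.075,0],"angular": [0,0,-2.1]},
  {"xyz": [-0.0547,0.091,0],"angular": [0,0,-2.1]},
  {"xyz": [-0.0547,0.091,0.03],"angular": [0,0,-2.1]},
  {"xyz": [-0.0547,0.091,0.05],"angular": [0,0,-2.1]},
  {"xyz": [-0.0547,0.091,0.05],"angular": [0,0,-2.1]},
  {"xyz": [-0.0547,0.091,0.05],"angular": [0,0,-2.1]},
])

```text
clock: 38.95
position: [0.6368, 0.1034, 0.1071]
ee_rot: [-0.078, 0.997, 0.0, 0.0]
ft_force: [1.1, 0.2, -2.7]
grip_width: 0.649
grasp_force: 107.3
```

```bash
python3 - <<'E'
from h import *
go([*PK['sl'],.0595],down(YAW+90))
E
```

```text
xyz [-0.0001, 0.0014, 0.0476] ang [[0.0, 0.0, -0.1], [0.0, -0.0, 179.9]] | joints [0.43, 0.65, -0.93, 1.51, 0.54, 1.25, 1.15] t 39.0
```

>>> carry_out([
  {"xyz": [0,0.001,0.006],"angular": [0,0,0]},
  {"xyz": [0,0.001,0.012],"angular": [0,0,0]},
  {"xyz": [0,0.001,0.018],"angular": [0,0,0]},
  {"xyz": [0,0.001,0.022],"angular": [0,0,0]},
  {"xyz": [0,0.001,0.026],"angular": [0,0,0]},
  {"xyz": [0,0.001,0.03],"angular": [0,0,0]},
  {"xyz": [0,0.001,0.033],"angular": [0,0,0]},
  {"xyz": [0,0.001,0.033],"angular": [0,0,0]},
])

```text
clock: 39.75
position: [0.6369, 0.1041, 0.0737]
ee_rot: [-0.078, 0.997, 0.0, 0.0]
ft_force: [0.2, 0.2, -4.2]
grip_width: 0.654
grasp_force: 107.4
```

>>> carry_out([
  {"xyz": [0,0,0.004],"angular": [0,0,0]},
  {"xyz": [0,0,0.008],"angular": [0,0,0]},
  {"xyz": [0,0,0.012],"angular": [0,0,0]},
  {"xyz": [0,0,0.0135],"angular": [0,0,0]},
  {"xyz": [0,0,0.0135],"angular": [0,0,0]},
])

```text
clock: 40.25
position: [0.6369, 0.1041, 0.0604]
ee_rot: [-0.078, 0.997, 0.0, 0.0]
ft_force: [0.0, 0.1, -3.0]
grip_width: 0.654
grasp_force: 107.4
```

>>> carry_out([
  {"xyz": [0,0,0],"angular": [0,0,0]},
  {"xyz": [0,0,0],"angular": [0,0,0]},
  {"xyz": [0,0,0],"angular": [0,0,0]},
  {"xyz": [0,0,0],"angular": [0,0,0]},
  {"xyz": [0,0,-0.03],"angular": [0,0,0]},
  {"xyz": [0,0,-0.08],"angular": [0,0,0]},
  {"xyz": [0,0.03,-0.12],"angular": [0,0,0]},
  {"xyz": [0.04,0.06,-0.15],"angular": [0,0,0]},
  {"xyz": [0.09,0.1,-0.15],"angular": [0,0,0]},
  {"xyz": [0.13,0.14,-0.15],"angular": [0,0,0]},
  {"xyz": [0.17,0.17,-0.15],"angular": [0,0,0]},
  {"xyz": [0.17,0.17,-0.15],"angular": [0,0,0]},
], hand=1)

```text
clock: 41.45
position: [0.439, 0.2481, 0.2107]
ee_rot: [-0.08, 0.997, -0.0, 0.001]
ft_force: [0.3, 0.5, -0.1]
grip_width: 0.997
grasp_force: 0.0
```

```bash
cat >> h.py <<'E'
RK=np.array([.45354,.34774]); RYAW=40.74
def core(i):  # mouth (0..3: lower -y, lower +y, upper -y, upper +y), axis
    Rz=R.from_euler('z',RYAW,degrees=True); H=np.array([[-27,-29,59],[-27,29,59],[27,-29,85],[27,29,85]])/1000
    return Rz.apply(H[i])+[*RK,0],Rz.apply([-np.sin(np.radians(25)),0,np.cos(np.radians(25))]),Rz.apply([0,1,0])
def ctool(i,a=0):  # tool along the core axis; a = closing line turned about the axis from rack y
    o,z,y=core(i); y=R.from_rotvec(np.radians(a)*z).apply(y)
    return [R.from_matrix(np.c_[np.cross(q,-z),q,-z]) for q in(y,-y)]
E
python3 - <<'E'
from h import *
t=snap('top'); seated(t); print({k:bore(t,PK[k],.081) for k in PK})
for i in range(4):
    o,z,y=core(i); print(i,o.round(4),z.round(3))
    for a in (0,90): go(o+z*.10,ctool(i,a))
E
```

```text
seated [549.2  90.4  77.5  54.1   9.1]
seated [566.1  -7.1  77.1  53.3   9.1]
seated [636.2 102.9  59.   59.7   8.9]
seated [650.9   5.4  59.1  59.3   9. ]
{'sl': [(49, [0.6367, 0.1029])], 'sr': [(51, [0.6511, 0.0052])], 'll': [(52, [0.5498, 0.0904])], 'lr': [(54, [0.5672, -0.0073])]}
0 [0.452  0.3081 0.059 ] [-0.32  -0.276  0.906]
xyz [0.0114, 0.0326, 0.0613] ang [[-6.9, -24.3, -30.8], [-32.2, 9.2, 145.6]] | joints [0.45, 0.25, -1.19, 1.76, 0.24, 1.29, 0.94] t 41.5
xyz [0.0114, 0.0326, 0.0613] ang [[14.7, -26.4, -119.1], [-22.8, -12.7, 57.7]] | joints [0.45, 0.25, -1.19, 1.76, 0.24, 1.29, 0.94] t 41.5
1 [0.4142 0.3521 0.059 ] [-0.32  -0.276  0.906]
xyz [0.0415, 0.0821, 0.0612] ang [[-6.9, -24.3, -30.8], [-32.2, 9.2, 145.6]] | joints [0.45, 0.25, -1.19, 1.76, 0.24, 1.29, 0.94] t 41.5
xyz [0.0415, 0.0821, 0.0612] ang [[14.7, -26.4, -119.1], [-22.8, -12.7, 57.7]] | joints [0.45, 0.25, -1.19, 1.76, 0.24, 1.29, 0.94] t 41.5
2 [0.4929 0.3434 0.085 ] [-0.32  -0.276  0.906]
xyz [-0.0348, 0.0606, 0.0353] ang [[-6.9, -24.3, -30.8], [-32.2, 9.2, 145.6]] | joints [0.45, 0.25, -1.19, 1.76, 0.24, 1.29, 0.94] t 41.5
xyz [-0.0348, 0.0606, 0.0353] ang [[14.7, -26.4, -119.1], [-22.8, -12.7, 57.7]] | joints [0.45, 0.25, -1.19, 1.76, 0.24, 1.29, 0.94] t 41.5
3 [0.4551 0.3873 0.085 ] [-0.32  -0.276  0.906]
xyz [-0.0046, 0.1102, 0.0353] ang [[-6.9, -24.3, -30.8], [-32.2, 9.2, 145.6]] | joints [0.45, 0.25, -1.19, 1.76, 0.24, 1.29, 0.94] t 41.5
xyz [-0.0046, 0.1102, 0.0353] ang [[14.7, -26.4, -119.1], [-22.8, -12.7, 57.7]] | joints [0.45, 0.25, -1.19, 1.76, 0.24, 1.29, 0.94] t 41.5
```

All four moulds are seated flat and square (footprints within 1.5 mm of spec, yaw about 9°). Now the cores, with a 30 N grip, approaching along each lean axis.

>>> carry_out([
  {"xyz": [0.0114,0.0326,0.0],"angular": [-6.9,-24.3,-30.8]},
  {"xyz": [0.0114,0.0326,0.0],"angular": [-6.9,-24.3,-30.8]},
  {"xyz": [0.0114,0.0326,0.0],"angular": [-6.9,-24.3,-30.8]},
  {"xyz": [0.0114,0.0326,0.0],"angular": [-6.9,-24.3,-30.8]},
  {"xyz": [0.0114,0.0326,0.0],"angular": [-6.9,-24.3,-30.8]},
  {"xyz": [0.0114,0.0326,0.03],"angular": [-6.9,-24.3,-30.8]},
  {"xyz": [0.0114,0.0326,0.0613],"angular": [-6.9,-24.3,-30.8]},
  {"xyz": [0.0114,0.0326,0.0613],"angular": [-6.9,-24.3,-30.8]},
  {"xyz": [0.0114,0.0326,0.0613],"angular": [-6.9,-24.3,-30.8]},
], hand=0.5, grip_force=30)

```text
clock: 42.4
position: [0.4264, 0.2766, 0.15]
ee_rot: [-0.336, 0.917, 0.075, 0.203]
ft_force: [0.6, 0.3, 0.6]
grip_width: 0.501
grasp_force: 0.0
```

```bash
sed -i 's/RK=np.array.*; RYAW/RK=np.array([.4539,.3485]); RYAW/' h.py
cat >> h.py <<'E'
BO=dict(sl=(.6374,.1042),sr=(.6518,.0065),ll=(.5505,.0917),lr=(.5677,-.0061))
E
python3 - <<'E'
from h import *
o,z,y=core(0); go(o+z*.014,ctool(0)); print(get_obs()['grip_width'])
E
```

```text
xyz [0.0016, 0.0077, 0.0857] ang [[-0.1, 0.0, -0.4], [0.0, 0.2, 179.6]] | joints [0.55, -0.19, -1.08, 2.18, -0.39, 0.64, 1.98] t 42.4
0.5006517566963514
```

>>> carry_out([
  {"xyz": [0.0016,0.0075,0.01],"angular": [0,0,-0.4]},
  {"xyz": [0.0016,0.0075,0.025],"angular": [0,0,-0.4]},
  {"xyz": [0.0016,0.0075,0.025],"angular": [0,0,-0.4]},
  {"xyz": [0.0016,0.0075,0.025],"angular": [0,0,-0.4]},
])

```text
clock: 42.8
position: [0.4291, 0.288, 0.1272]
ee_rot: [-0.339, 0.915, 0.075, 0.204]
ft_force: [-0.0, -1.0, -0.3]
grip_width: 0.497
grasp_force: 0.0
```

```bash
python3 - <<'E'
from h import *
o,z,y=core(0); go(o+z*.014,ctool(0))
E
```

```text
xyz [0.0006, 0.0008, 0.061] ang [[-0.1, 0.1, -0.1], [0.1, 0.2, 179.9]] | joints [0.61, -0.1, -1.2, 2.19, -0.25, 0.56, 1.86] t 42.8
```

>>> carry_out([
  {"xyz": [0.0006,0.0008,0.02],"angular": [0,0,0]},
  {"xyz": [0.0006,0.0008,0.035],"angular": [0,0,0]},
  {"xyz": [0.0006,0.0008,0.05],"angular": [0,0,0]},
  {"xyz": [0.0006,0.0008,0.058],"angular": [0,0,0]},
  {"xyz": [0.0006,0.0008,0.061],"angular": [0,0,0]},
  {"xyz": [0.0006,0.0008,0.061],"angular": [0,0,0]},
  {"xyz": [0.0006,0.0008,0.061],"angular": [0,0,0]},
])

```text
clock: 43.5
position: [0.4476, 0.3046, 0.0712]
ee_rot: [-0.339, 0.915, 0.074, 0.204]
ft_force: [0.4, 0.2, 0.4]
grip_width: 0.503
grasp_force: 0.0
```

>>> carry_out([
  {"xyz": [0,0,0],"angular": [0,0,0]},
  {"xyz": [0,0,0],"angular": [0,0,0]},
  {"xyz": [0,0,0],"angular": [0,0,0]},
  {"xyz": [0,0,0],"angular": [0,0,0]},
  {"xyz": [0,0,0],"angular": [0,0,0]},
  {"xyz": [0,0,0],"angular": [0,0,0]},
], hand=0, grip_force=30)

```text
clock: 44.1
position: [0.4476, 0.3044, 0.071]
ee_rot: [-0.339, 0.915, 0.074, 0.204]
ft_force: [-5.5, -5.3, 9.6]
grip_width: 0.226
grasp_force: 28.9
```

```bash
python3 - <<'E'
from h import *
o,z,y=core(0); go(o+z*.014,ctool(0)); P,Q,_=pose(); d=P-o; print('TCP rel core: axis',d@z,'along rack y',d@y,'x',d@np.cross(y,z))
E
```

```text
xyz [-0.0009, 0.0003, -0.0004] ang [[-0.2, 0.0, -0.1], [0.1, 0.4, 179.9]] | joints [0.43, 0.21, -1.14, 2.19, 0.4, 0.46, 1.3] t 44.1
TCP rel core: axis 0.013635810134967334 along rack y -0.0002769972364833765 x -0.0009181728940844153
```

Gripped at 29 N, width 19 mm, which matches the stub. The fingertips touched the collar slightly, so I'll stay farther out on the next ones. Pulling out along the axis.

>>> carry_out([
  {"xyz": [0,0,-0.012],"angular": [0,0,0]},
  {"xyz": [0,0,-0.025],"angular": [0,0,0]},
  {"xyz": [0,0,-0.04],"angular": [0,0,0]},
  {"xyz": [0,0,-0.055],"angular": [0,0,0]},
  {"xyz": [0,0,-0.07],"angular": [0,0,0]},
  {"xyz": [0,0,-0.09],"angular": [0,0,0]},
  {"xyz": [0,0,-0.11],"angular": [0,0,0]},
  {"xyz": [0,0,-0.11],"angular": [0,0,0]},
])

```text
clock: 44.9
position: [0.4124, 0.2745, 0.1722]
ee_rot: [-0.339, 0.915, 0.073, 0.205]
ft_force: [0.4, 0.6, -1.0]
grip_width: 0.226
grasp_force: 29.4
```

```bash
python3 - <<'E'
from h import *
for b in('sr','sl'):
  for a in (YAW+90,YAW+60,YAW): go([*BO[b],.2],down(a))
E
```

```text
xyz [-0.0175, -0.3594, -0.0202] ang [[6.6, 24.6, 31.1], [-32.6, 8.7, -145.3]] | joints [0.59, -0.32, -1.07, 2.19, -0.55, 0.74, 2.1] t 44.9
xyz [-0.0175, -0.3594, -0.0202] ang [[13.2, 22.9, 60.6], [-26.2, 15.1, -116.2]] | joints [0.59, -0.32, -1.07, 2.19, -0.55, 0.74, 2.1] t 44.9
xyz [-0.0175, -0.3594, -0.0202] ang [[26.4, 15.3, 119.3], [-13.1, 22.8, -57.4]] | joints [0.59, -0.32, -1.07, 2.19, -0.55, 0.74, 2.1] t 44.9
xyz [-0.0654, -0.2759, 0.0018] ang [[6.6, 24.6, 31.1], [-32.6, 8.7, -145.3]] | joints [0.59, -0.32, -1.07, 2.19, -0.55, 0.74, 2.1] t 44.9
xyz [-0.0654, -0.2759, 0.0018] ang [[13.2, 22.9, 60.6], [-26.2, 15.1, -116.2]] | joints [0.59, -0.32, -1.07, 2.19, -0.55, 0.74, 2.1] t 44.9
xyz [-0.0654, -0.2759, 0.0018] ang [[26.4, 15.3, 119.3], [-13.1, 22.8, -57.4]] | joints [0.59, -0.32, -1.07, 2.19, -0.55, 0.74, 2.1] t 44.9
```

>>> carry_out([
  {"xyz": [-0.002,-0.034,-0.004],"angular": [0.66,2.46,3.11]},
  {"xyz": [-0.004,-0.07,-0.008],"angular": [1.32,4.92,6.22]},
  {"xyz": [-0.006,-0.106,-0.012],"angular": [1.98,7.38,9.33]},
  {"xyz": [-0.008,-0.142,-0.016],"angular": [2.64,9.84,12.44]},
  {"xyz": [-0.01,-0.178,-0.02],"angular": [3.3,12.3,15.55]},
  {"xyz": [-0.012,-0.214,-0.02],"angular": [3.96,14.76,18.66]},
  {"xyz": [-0.014,-0.25,-0.02],"angular": [4.62,17.22,21.77]},
  {"xyz": [-0.016,-0.286,-0.02],"angular": [5.28,19.68,24.88]},
  {"xyz": [-0.0175,-0.322,-0.02],"angular": [5.94,22.14,27.99]},
  {"xyz": [-0.0175,-0.3594,-0.02],"angular": [6.6,24.6,31.1]},
  {"xyz": [-0.0175,-0.3594,-0.02],"angular": [6.6,24.6,31.1]},
  {"xyz": [-0.0175,-0.3594,-0.02],"angular": [6.6,24.6,31.1]},
])

```text
clock: 46.1
position: [0.6517, 0.0066, 0.1948]
ee_rot: [-0.079, 0.997, 0.002, -0.002]
ft_force: [-0.4, 0.9, -0.4]
grip_width: 0.227
grasp_force: 29.5
```

```bash
python3 - <<'E'
from h import *
go([*BO['sr'],.145],down(YAW+90))
E
```

```text
xyz [-0.0003, -0.0004, 0.0498] ang [[0.3, -0.3, -0.1], [-0.4, -0.4, 179.9]] | joints [0.56, 0.59, -0.94, 1.39, 0.47, 1.4, 1.35] t 46.1
```

>>> carry_out([
  {"xyz": [0,0,0.02],"angular": [0.3,-0.3,0]},
  {"xyz": [0,0,0.04],"angular": [0.3,-0.3,0]},
  {"xyz": [0,0,0.05],"angular": [0.3,-0.3,0]},
  {"xyz": [0,0,0.05],"angular": [0.3,-0.3,0]},
  {"xyz": [0,0,0.05],"angular": [0.3,-0.3,0]},
])

```text
clock: 46.6
position: [0.6511, 0.0071, 0.147]
ee_rot: [-0.079, 0.997, -0.001, 0.001]
ft_force: [0.7, 0.2, 0.4]
grip_width: 0.223
grasp_force: 29.5
```

```bash
python3 - <<'E'
from h import *
go([*BO['sr'],.095],down(YAW+90))
E
```

```text
xyz [-0.0004, -0.0005, 0.0521] ang [[-0.2, 0.1, 0.0], [-0.2, -0.3, -180.0]] | joints [0.56, 0.61, -0.92, 1.46, 0.5, 1.31, 1.33] t 46.6
```

>>> carry_out([
  {"xyz": [-0.0004,-0.0005,0.006],"angular": [0,0,0]},
  {"xyz": [-0.0004,-0.0005,0.012],"angular": [0,0,0]},
  {"xyz": [-0.0004,-0.0005,0.018],"angular": [0,0,0]},
  {"xyz": [-0.0004,-0.0005,0.024],"angular": [0,0,0]},
  {"xyz": [-0.0004,-0.0005,0.028],"angular": [0,0,0]},
  {"xyz": [-0.0004,-0.0005,0.028],"angular": [0,0,0]},
])

```text
clock: 47.2
position: [0.6513, 0.0062, 0.1175]
ee_rot: [-0.079, 0.997, -0.001, 0.0]
ft_force: [-0.4, -0.4, -1.5]
grip_width: 0.224
grasp_force: 29.5
```

>>> carry_out([
  {"xyz": [0,0,0.005],"angular": [0,0,0]},
  {"xyz": [0,0,0.01],"angular": [0,0,0]},
  {"xyz": [0,0,0.014],"angular": [0,0,0]},
  {"xyz": [0,0,0.018],"angular": [0,0,0]},
  {"xyz": [0,0,0.02],"angular": [0,0,0]},
  {"xyz": [0,0,0.021],"angular": [0,0,0]},
])

```text
clock: 47.8
position: [0.6515, 0.0061, 0.097]
ee_rot: [-0.079, 0.997, -0.002, 0.001]
ft_force: [-0.2, -0.1, -0.5]
grip_width: 0.226
grasp_force: 29.5
```

>>> carry_out([
  {"xyz": [0,0,0.002],"angular": [0,0,0]},
  {"xyz": [0,0,0.003],"angular": [0,0,0]},
  {"xyz": [0,0,0.004],"angular": [0,0,0]},
  {"xyz": [0,0,0.004],"angular": [0,0,0]},
])

```text
clock: 48.2
position: [0.6518, 0.0062, 0.0942]
ee_rot: [-0.079, 0.997, -0.002, 0.001]
ft_force: [-2.1, -0.9, 6.6]
grip_width: 0.225
grasp_force: 30.3
```

The collar is down (contact at TCP z 0.094). Release and return for the next core.

>>> carry_out([
  {"xyz": [0,0,-0.001],"angular": [0,0,0]},
  {"xyz": [0,0,-0.001],"angular": [0,0,0]},
  {"xyz": [0,0,-0.001],"angular": [0,0,0]},
  {"xyz": [0,0,-0.03],"angular": [0,0,0]},
  {"xyz": [0,0,-0.07],"angular": [0,0,0]},
  {"xyz": [0,0,-0.11],"angular": [0,0,0]},
  {"xyz": [0.03,0.03,-0.11],"angular": [0,0,0]},
  {"xyz": [0.06,0.06,-0.11],"angular": [0,0,0]},
  {"xyz": [0.1,0.1,-0.11],"angular": [0,0,0]},
  {"xyz": [0.14,0.14,-0.11],"angular": [0,0,0]},
  {"xyz": [0.17,0.17,-0.11],"angular": [0,0,0]},
  {"xyz": [0.2,0.2,-0.11],"angular": [0,0,0]},
], hand=0.5)

```text
clock: 49.4
position: [0.4206, 0.1735, 0.2019]
ee_rot: [-0.079, 0.997, -0.002, 0.001]
ft_force: [-0.2, 0.4, 1.5]
grip_width: 0.499
grasp_force: 0.0
```

```bash
python3 - <<'E'
from h import *
o,z,y=core(2); go(o+z*.08,ctool(2))
t=snap('top'); seated(t); print({k:bore(t,PK[k],.081) for k in PK})
E
```

```text
xyz [-0.07, 0.1394, 0.0439] ang [[-7.1, -24.4, -31.1], [-32.2, 9.4, 145.3]] | joints [0.72, 0.06, -1.22, 1.88, 0.07, 1.24, 1.21] t 49.4
seated [549.4  90.4  77.4  53.9   9.2]
seated [566.1  -7.   76.9  53.2   8.9]
seated [636.2 102.8  58.9  59.8   8.8]
seated [650.9   5.5  58.9  59.3   9.1]
{'sl': [(51, [0.637, 0.1031])], 'sr': [], 'll': [(53, [0.5496, 0.0904])], 'lr': [(54, [0.5672, -0.0073])]}
```

>>> carry_out([
  {"xyz": [-0.02,0.04,0],"angular": [-1.4,-4.9,-6.2]},
  {"xyz": [-0.04,0.08,0],"angular": [-2.8,-9.8,-12.4]},
  {"xyz": [-0.06,0.11,0],"angular": [-4.2,-14.6,-18.7]},
  {"xyz": [-0.07,0.139,0],"angular": [-5.7,-19.5,-24.9]},
  {"xyz": [-0.07,0.139,0],"angular": [-7.1,-24.4,-31.1]},
  {"xyz": [-0.07,0.139,0.0],"angular": [-7.1,-24.4,-31.1]},
  {"xyz": [-0.07,0.139,0.02],"angular": [-7.1,-24.4,-31.1]},
  {"xyz": [-0.07,0.139,0.044],"angular": [-7.1,-24.4,-31.1]},
  {"xyz": [-0.07,0.139,0.044],"angular": [-7.1,-24.4,-31.1]},
  {"xyz": [-0.07,0.139,0.044],"angular": [-7.1,-24.4,-31.1]},
])

```text
clock: 50.45
position: [0.4689, 0.3214, 0.1584]
ee_rot: [-0.34, 0.915, 0.076, 0.203]
ft_force: [0.1, 0.4, 0.4]
grip_width: 0.501
grasp_force: 0.0
```

```bash
python3 - <<'E'
from h import *
o,z,y=core(2); go(o+z*.018,ctool(2))
E
```

```text
xyz [0.0009, 0.0012, 0.0626] ang [[0.1, 0.0, 0.0], [-0.1, 0.2, -180.0]] | joints [0.68, 0.12, -1.37, 2.04, 0.17, 0.64, 1.51] t 50.5
```

>>> carry_out([
  {"xyz": [0.0009,0.0012,0.01],"angular": [0,0,0]},
  {"xyz": [0.0009,0.0012,0.025],"angular": [0,0,0]},
  {"xyz": [0.0009,0.0012,0.04],"angular": [0,0,0]},
  {"xyz": [0.0009,0.0012,0.053],"angular": [0,0,0]},
  {"xyz": [0.0009,0.0012,0.062],"angular": [0,0,0]},
  {"xyz": [0.0009,0.0012,0.062],"angular": [0,0,0]},
  {"xyz": [0.0009,0.0012,0.062],"angular": [0,0,0]},
])

```text
clock: 51.15
position: [0.4885, 0.3385, 0.103]
ee_rot: [-0.34, 0.915, 0.076, 0.204]
ft_force: [0.2, -0.1, -0.5]
grip_width: 0.498
grasp_force: 0.0
```

>>> carry_out([
  {"xyz": [0,0,0],"angular": [0,0,0]},
  {"xyz": [0,0,0],"angular": [0,0,0]},
  {"xyz": [0,0,0],"angular": [0,0,0]},
  {"xyz": [0,0,0],"angular": [0,0,0]},
  {"xyz": [0,0,0],"angular": [0,0,0]},
  {"xyz": [0,0,0],"angular": [0,0,0]},
], hand=0, grip_force=30)

```text
clock: 51.75
position: [0.4885, 0.3379, 0.1025]
ee_rot: [-0.34, 0.915, 0.075, 0.204]
ft_force: [-5.1, -3.8, 10.0]
grip_width: 0.227
grasp_force: 30.2
```

>>> carry_out([
  {"xyz": [0,0,-0.012],"angular": [0,0,0]},
  {"xyz": [0,0,-0.025],"angular": [0,0,0]},
  {"xyz": [0,0,-0.04],"angular": [0,0,0]},
  {"xyz": [0,0,-0.055],"angular": [0,0,0]},
  {"xyz": [0,0,-0.07],"angular": [0,0,0]},
  {"xyz": [0,0,-0.09],"angular": [0,0,0]},
  {"xyz": [0,0,-0.1],"angular": [0,0,0]},
  {"xyz": [0,0,-0.1],"angular": [0,0,0]},
])

```text
clock: 52.55
position: [0.4568, 0.3105, 0.1939]
ee_rot: [-0.34, 0.915, 0.073, 0.205]
ft_force: [-0.3, -1.2, -1.5]
grip_width: 0.227
grasp_force: 29.6
```

```bash
python3 - <<'E'
from h import *
go([*BO['sl'],.205],down(YAW+90))
E
```

```text
xyz [-0.0063, -0.2742, -0.0076] ang [[6.6, 24.6, 31.1], [-32.6, 8.8, -145.3]] | joints [0.78, -0.16, -1.32, 2.04, -0.32, 0.73, 1.9] t 52.5
```

>>> carry_out([
  {"xyz": [-0.001,-0.03,-0.002],"angular": [0.7,2.7,3.5]},
  {"xyz": [-0.001,-0.06,-0.004],"angular": [1.5,5.5,6.9]},
  {"xyz": [-0.002,-0.09,-0.006],"angular": [2.2,8.2,10.4]},
  {"xyz": [-0.003,-0.12,-0.007],"angular": [2.9,10.9,13.8]},
  {"xyz": [-0.003,-0.15,-0.007],"angular": [3.7,13.7,17.3]},
  {"xyz": [-0.004,-0.18,-0.007],"angular": [4.4,16.4,20.7]},
  {"xyz": [-0.005,-0.21,-0.007],"angular": [5.1,19.1,24.2]},
  {"xyz": [-0.006,-0.245,-0.007],"angular": [5.9,21.9,27.6]},
  {"xyz": [-0.0063,-0.274,-0.0076],"angular": [6.6,24.6,31.1]},
  {"xyz": [-0.0063,-0.274,-0.0076],"angular": [6.6,24.6,31.1]},
  {"xyz": [-0.0063,-0.274,-0.0076],"angular": [6.6,24.6,31.1]},
  {"xyz": [-0.0063,-0.274,-0.0076],"angular": [6.6,24.6,31.1]},
])

```text
clock: 53.75
position: [0.6364, 0.1053, 0.2008]
ee_rot: [-0.081, 0.997, 0.002, -0.002]
ft_force: [-0.8, -1.1, 0.7]
grip_width: 0.227
grasp_force: 29.6
```

```bash
python3 - <<'E'
from h import *
go([*BO['sl'],.15],down(YAW+90))
E
```

```text
xyz [-0.0011, -0.0015, 0.0508] ang [[0.2, -0.3, 0.2], [0.4, 0.4, -179.8]] | joints [0.43, 0.58, -0.97, 1.4, 0.47, 1.41, 1.2] t 53.8
```

>>> carry_out([
  {"xyz": [-0.0008,-0.001,0.02],"angular": [0.2,-0.3,0]},
  {"xyz": [-0.0008,-0.001,0.04],"angular": [0.2,-0.3,0]},
  {"xyz": [-0.0008,-0.001,0.051],"angular": [0.2,-0.3,0]},
  {"xyz": [-0.0008,-0.001,0.051],"angular": [0.2,-0.3,0]},
  {"xyz": [-0.0008,-0.001,0.051],"angular": [0.2,-0.3,0]},
])

```text
clock: 54.25
position: [0.6375, 0.104, 0.1514]
ee_rot: [-0.08, 0.997, 0.0, 0.001]
ft_force: [1.0, 0.6, -0.2]
grip_width: 0.224
grasp_force: 29.6
```

```bash
python3 - <<'E'
from h import *
go([*BO['sl'],.1],down(YAW+90))
E
```

```text
xyz [0.0001, 0.0001, 0.0514] ang [[0.0, 0.1, 0.1], [-0.2, 0.0, -179.9]] | joints [0.43, 0.61, -0.95, 1.47, 0.5, 1.32, 1.18] t 54.2
```

>>> carry_out([
  {"xyz": [0,0,0.006],"angular": [0,0,0]},
  {"xyz": [0,0,0.012],"angular": [0,0,0]},
  {"xyz": [0,0,0.018],"angular": [0,0,0]},
  {"xyz": [0,0,0.024],"angular": [0,0,0]},
  {"xyz": [0,0,0.028],"angular": [0,0,0]},
  {"xyz": [0,0,0.028],"angular": [0,0,0]},
])

```text
clock: 54.85
position: [0.6372, 0.1036, 0.1219]
ee_rot: [-0.08, 0.997, 0.0, 0.0]
ft_force: [0.0, -0.4, -0.2]
grip_width: 0.226
grasp_force: 29.6
```

>>> carry_out([
  {"xyz": [0,0,0.005],"angular": [0,0,0]},
  {"xyz": [0,0,0.01],"angular": [0,0,0]},
  {"xyz": [0,0,0.014],"angular": [0,0,0]},
  {"xyz": [0,0,0.018],"angular": [0,0,0]},
  {"xyz": [0,0,0.02],"angular": [0,0,0]},
  {"xyz": [0,0,0.021],"angular": [0,0,0]},
])

```text
clock: 55.45
position: [0.6374, 0.1037, 0.1015]
ee_rot: [-0.08, 0.997, 0.0, 0.0]
ft_force: [0.4, 0.6, 0.1]
grip_width: 0.227
grasp_force: 29.6
```

>>> carry_out([
  {"xyz": [0,0,0.002],"angular": [0,0,0]},
  {"xyz": [0,0,0.003],"angular": [0,0,0]},
  {"xyz": [0,0,0.004],"angular": [0,0,0]},
  {"xyz": [0,0,0.004],"angular": [0,0,0]},
])

```text
clock: 55.85
position: [0.6379, 0.104, 0.1002]
ee_rot: [-0.08, 0.997, -0.0, 0.001]
ft_force: [-7.7, -3.3, 18.8]
grip_width: 0.223
grasp_force: 31.6
```

>>> carry_out([
  {"xyz": [0,0,-0.002],"angular": [0,0,0]},
  {"xyz": [0,0,-0.002],"angular": [0,0,0]},
  {"xyz": [0,0,-0.002],"angular": [0,0,0]},
  {"xyz": [0,0,-0.03],"angular": [0,0,0]},
  {"xyz": [0,0,-0.07],"angular": [0,0,0]},
  {"xyz": [0,0,-0.11],"angular": [0,0,0]},
  {"xyz": [0.02,0.04,-0.11],"angular": [0,0,0]},
  {"xyz": [0.05,0.08,-0.11],"angular": [0,0,0]},
  {"xyz": [0.08,0.12,-0.11],"angular": [0,0,0]},
  {"xyz": [0.11,0.16,-0.11],"angular": [0,0,0]},
  {"xyz": [0.14,0.19,-0.11],"angular": [0,0,0]},
  {"xyz": [0.14,0.19,-0.11],"angular": [0,0,0]},
], hand=0.5)

```text
clock: 57.05
position: [0.4637, 0.2736, 0.2082]
ee_rot: [-0.085, 0.996, 0.0, 0.001]
ft_force: [0.3, -0.1, 0.3]
grip_width: 0.498
grasp_force: 0.0
```

```bash
python3 - <<'E'
from h import *
o,z,y=core(3); go(o+z*.08,ctool(3))
t=snap('top'); seated(t); print({k:bore(t,PK[k],.081) for k in PK})
E
```

```text
xyz [0.0178, 0.0968, 0.0507] ang [[-6.7, -24.3, -30.5], [-32.3, 9.0, 145.9]] | joints [0.32, 0.34, -1.12, 1.68, 0.32, 1.32, 0.88] t 57.0
seated [549.3  90.5  77.5  53.8   9. ]
seated [566.1  -7.1  77.1  53.3   9. ]
seated [636.2 102.8  58.9  59.7   9.1]
seated [650.9   5.4  59.   59.3   9.3]
{'sl': [], 'sr': [], 'll': [(52, [0.5498, 0.0904])], 'lr': [(54, [0.5672, -0.0073])]}
```

>>> carry_out([
  {"xyz": [0.004,0.02,0],"angular": [-1.3,-4.9,-6.1]},
  {"xyz": [0.007,0.04,0],"angular": [-2.7,-9.7,-12.2]},
  {"xyz": [0.011,0.06,0],"angular": [-4.0,-14.6,-18.3]},
  {"xyz": [0.014,0.08,0],"angular": [-5.4,-19.4,-24.4]},
  {"xyz": [0.0178,0.0968,0],"angular": [-6.7,-24.3,-30.5]},
  {"xyz": [0.0178,0.0968,0],"angular": [-6.7,-24.3,-30.5]},
  {"xyz": [0.0178,0.0968,0.02],"angular": [-6.7,-24.3,-30.5]},
  {"xyz": [0.0178,0.0968,0.04],"angular": [-6.7,-24.3,-30.5]},
  {"xyz": [0.0178,0.0968,0.05],"angular": [-6.7,-24.3,-30.5]},
  {"xyz": [0.0178,0.0968,0.05],"angular": [-6.7,-24.3,-30.5]},
  {"xyz": [0.0178,0.0968,0.05],"angular": [-6.7,-24.3,-30.5]},
])

```text
clock: 58.2
position: [0.4363, 0.3616, 0.1582]
ee_rot: [-0.335, 0.917, 0.074, 0.203]
ft_force: [0.3, 0.1, 0.1]
grip_width: 0.497
grasp_force: 0.0
```

```bash
python3 - <<'E'
from h import *
o,z,y=core(3); go(o+z*.018,ctool(3))
E
```

```text
xyz [0.0022, 0.0078, 0.0617] ang [[-0.2, -0.0, -0.5], [-0.0, 0.4, 179.5]] | joints [0.57, 0.11, -1.38, 2.05, 0.24, 0.65, 1.33] t 58.2
```

>>> carry_out([
  {"xyz": [0.0022,0.0078,0],"angular": [-0.2,0,-0.5]},
  {"xyz": [0.0022,0.0078,0],"angular": [-0.2,0,-0.5]},
  {"xyz": [0.0022,0.0078,0.01],"angular": [-0.2,0,-0.5]},
  {"xyz": [0.0022,0.0078,0.01],"angular": [-0.2,0,-0.5]},
])

```text
clock: 58.6
position: [0.4325, 0.3688, 0.1474]
ee_rot: [-0.34, 0.915, 0.074, 0.203]
ft_force: [-0.1, 0.1, -0.6]
grip_width: 0.499
grasp_force: 0.0
```

```bash
python3 - <<'E'
from h import *
o,z,y=core(3); go(o+z*.018,ctool(3))
E
```

```text
xyz [-0.0008, -0.0003, 0.0512] ang [[-0.1, -0.1, 0.0], [0.1, -0.1, -180.0]] | joints [0.49, 0.14, -1.33, 2.06, 0.31, 0.64, 1.26] t 58.6
```

>>> carry_out([
  {"xyz": [-0.0008,0,0.01],"angular": [0,0,0]},
  {"xyz": [-0.0008,0,0.022],"angular": [0,0,0]},
  {"xyz": [-0.0008,0,0.034],"angular": [0,0,0]},
  {"xyz": [-0.0008,0,0.045],"angular": [0,0,0]},
  {"xyz": [-0.0008,0,0.051],"angular": [0,0,0]},
  {"xyz": [-0.0008,0,0.051],"angular": [0,0,0]},
  {"xyz": [-0.0008,0,0.051],"angular": [0,0,0]},
])

```text
clock: 59.3
position: [0.4493, 0.3836, 0.1024]
ee_rot: [-0.34, 0.915, 0.075, 0.203]
ft_force: [0.1, -0.3, 0.0]
grip_width: 0.501
grasp_force: 0.0
```

>>> carry_out([
  {"xyz": [0,0,0],"angular": [0,0,0]},
  {"xyz": [0,0,0],"angular": [0,0,0]},
  {"xyz": [0,0,0],"angular": [0,0,0]},
  {"xyz": [0,0,0],"angular": [0,0,0]},
  {"xyz": [0,0,0],"angular": [0,0,0]},
  {"xyz": [0,0,0],"angular": [0,0,0]},
], hand=0, grip_force=30)

```text
clock: 59.9
position: [0.4496, 0.3834, 0.1025]
ee_rot: [-0.34, 0.915, 0.074, 0.203]
ft_force: [-3.0, -4.0, 7.5]
grip_width: 0.228
grasp_force: 29.0
```

>>> carry_out([
  {"xyz": [0,0,-0.012],"angular": [0,0,0]},
  {"xyz": [0,0,-0.025],"angular": [0,0,0]},
  {"xyz": [0,0,-0.04],"angular": [0,0,0]},
  {"xyz": [0,0,-0.055],"angular": [0,0,0]},
  {"xyz": [0,0,-0.07],"angular": [0,0,0]},
  {"xyz": [0,0,-0.09],"angular": [0,0,0]},
  {"xyz": [0,0,-0.1],"angular": [0,0,0]},
  {"xyz": [0,0,-0.1],"angular": [0,0,0]},
])

```text
clock: 60.7
position: [0.4183, 0.3559, 0.1944]
ee_rot: [-0.34, 0.915, 0.073, 0.205]
ft_force: [-0.6, 0.8, -0.7]
grip_width: 0.223
grasp_force: 29.4
```

```bash
python3 - <<'E'
from h import *
go([*BO['lr'],.205],down(YAW+90))
E
```

```text
xyz [0.1073, -0.372, -0.0597] ang [[6.6, 24.6, 31.1], [-32.5, 8.7, -145.3]] | joints [0.6, -0.18, -1.29, 2.04, -0.25, 0.72, 1.72] t 60.7
```

>>> carry_out([
  {"xyz": [0.01,-0.034,-0.006],"angular": [0.6,2.2,2.8]},
  {"xyz": [0.02,-0.07,-0.011],"angular": [1.2,4.5,5.7]},
  {"xyz": [0.03,-0.104,-0.017],"angular": [1.8,6.7,8.5]},
  {"xyz": [0.04,-0.139,-0.022],"angular": [2.4,8.9,11.3]},
  {"xyz": [0.05,-0.173,-0.028],"angular": [3.0,11.2,14.1]},
  {"xyz": [0.06,-0.208,-0.033],"angular": [3.6,13.4,17.0]},
  {"xyz": [0.07,-0.243,-0.039],"angular": [4.2,15.7,19.8]},
  {"xyz": [0.08,-0.277,-0.044],"angular": [4.8,17.9,22.6]},
  {"xyz": [0.09,-0.312,-0.05],"angular": [5.4,20.1,25.4]},
  {"xyz": [0.1,-0.347,-0.055],"angular": [6.0,22.4,28.3]},
  {"xyz": [0.1073,-0.372,-0.0597],"angular": [6.6,24.6,31.1]},
  {"xyz": [0.1073,-0.372,-0.0597],"angular": [6.6,24.6,31.1]},
])

```text
clock: 61.9
position: [0.569, -0.01, 0.1995]
ee_rot: [-0.076, 0.997, 0.0, -0.004]
ft_force: [-0.1, -0.1, -1.1]
grip_width: 0.226
grasp_force: 29.4
```

```bash
python3 - <<'E'
from h import *
go([*BO['lr'],.15],down(YAW+90))
E
```

```text
xyz [0.0003, 0.004, 0.0495] ang [[0.1, -0.4, -0.3], [-0.7, -0.1, 179.7]] | joints [0.71, 0.38, -0.95, 1.61, 0.32, 1.32, 1.43] t 61.9
```

>>> carry_out([
  {"xyz": [0,0.001,0],"angular": [0,-0.2,0]},
  {"xyz": [0,0.001,0.02],"angular": [0,-0.2,0]},
  {"xyz": [0,0.001,0.04],"angular": [0,-0.2,0]},
  {"xyz": [0,0.001,0.05],"angular": [0,-0.2,0]},
  {"xyz": [0,0.001,0.05],"angular": [0,-0.2,0]},
  {"xyz": [0,0.001,0.05],"angular": [0,-0.2,0]},
])

```text
clock: 62.5
position: [0.5669, -0.0042, 0.1523]
ee_rot: [-0.08, 0.997, 0.001, -0.001]
ft_force: [-0.1, -0.1, -0.2]
grip_width: 0.226
grasp_force: 29.4
```

```bash
python3 - <<'E'
from h import *
go([*BO['lr'],.1],down(YAW+90))
E
```

```text
xyz [-0.0005, -0.0021, 0.0523] ang [[0.1, -0.0, 0.1], [0.1, 0.2, -179.9]] | joints [0.69, 0.42, -0.94, 1.68, 0.35, 1.23, 1.4] t 62.5
```

>>> carry_out([
  {"xyz": [-0.0005,-0.002,0.003],"angular": [0,0,0]},
  {"xyz": [-0.0005,-0.002,0.006],"angular": [0,0,0]},
  {"xyz": [-0.0005,-0.002,0.012],"angular": [0,0,0]},
  {"xyz": [-0.0005,-0.002,0.018],"angular": [0,0,0]},
  {"xyz": [-0.0005,-0.002,0.024],"angular": [0,0,0]},
  {"xyz": [-0.0005,-0.002,0.029],"angular": [0,0,0]},
  {"xyz": [-0.0005,-0.002,0.029],"angular": [0,0,0]},
])

```text
clock: 63.2
position: [0.567, -0.0066, 0.1218]
ee_rot: [-0.08, 0.997, 0.001, -0.002]
ft_force: [0.2, -0.2, -0.4]
grip_width: 0.224
grasp_force: 29.4
```

>>> carry_out([
  {"xyz": [0,0,0.005],"angular": [0,0,0]},
  {"xyz": [0,0,0.01],"angular": [0,0,0]},
  {"xyz": [0,0,0.014],"angular": [0,0,0]},
  {"xyz": [0,0,0.018],"angular": [0,0,0]},
  {"xyz": [0,0,0.021],"angular": [0,0,0]},
  {"xyz": [0,0,0.021],"angular": [0,0,0]},
])

```text
clock: 63.8
position: [0.5672, -0.0066, 0.1013]
ee_rot: [-0.08, 0.997, 0.001, -0.001]
ft_force: [-0.4, -0.2, -0.7]
grip_width: 0.221
grasp_force: 29.4
```

>>> carry_out([
  {"xyz": [0,0,0.0015],"angular": [0,0,0]},
  {"xyz": [0,0,0.003],"angular": [0,0,0]},
  {"xyz": [0,0,0.0035],"angular": [0,0,0]},
  {"xyz": [0,0,0.0035],"angular": [0,0,0]},
])

```text
clock: 64.2
position: [0.5678, -0.0064, 0.1001]
ee_rot: [-0.08, 0.997, 0.001, -0.0]
ft_force: [-7.6, -1.1, 16.7]
grip_width: 0.228
grasp_force: 31.3
```

The third core is down. On to the last one.

>>> carry_out([
  {"xyz": [0,0,-0.0015],"angular": [0,0,0]},
  {"xyz": [0,0,-0.0015],"angular": [0,0,0]},
  {"xyz": [0,0,-0.0015],"angular": [0,0,0]},
  {"xyz": [0,0,-0.03],"angular": [0,0,0]},
  {"xyz": [0,0,-0.07],"angular": [0,0,0]},
  {"xyz": [0,0,-0.11],"angular": [0,0,0]},
  {"xyz": [0.02,0.045,-0.11],"angular": [0,0,0]},
  {"xyz": [0.04,0.09,-0.11],"angular": [0,0,0]},
  {"xyz": [0.07,0.13,-0.11],"angular": [0,0,0]},
  {"xyz": [0.09,0.17,-0.11],"angular": [0,0,0]},
  {"xyz": [0.11,0.21,-0.11],"angular": [0,0,0]},
  {"xyz": [0.11,0.25,-0.11],"angular": [0,0,0]},
], hand=0.5)

```text
clock: 65.4
position: [0.4171, 0.2234, 0.2092]
ee_rot: [-0.08, 0.997, -0.001, -0.0]
ft_force: [1.5, 0.0, 0.1]
grip_width: 0.503
grasp_force: 0.0
```

```bash
python3 - <<'E'
from h import *
o,z,y=core(1); go(o+z*.08,ctool(1))
t=snap('top'); seated(t); print({k:bore(t,PK[k],.081) for k in PK})
E
```

```text
xyz [0.0106, 0.1107, 0.0776] ang [[-7.0, -24.4, -31.0], [-32.3, 9.2, 145.4]] | joints [0.55, 0.13, -1.19, 1.83, 0.13, 1.27, 1.06] t 65.4
seated [549.2  90.4  77.5  53.9   9.3]
seated [566.2  -7.2  77.   53.4   9.1]
seated [636.2 102.8  58.8  59.9   9.1]
seated [650.9   5.3  58.9  59.4   9.3]
{'sl': [(9, [0.6323, 0.1018])], 'sr': [], 'll': [(52, [0.5498, 0.0904])], 'lr': []}
```

>>> carry_out([
  {"xyz": [0.002,0.022,0],"angular": [-1.4,-4.9,-6.2]},
  {"xyz": [0.004,0.044,0],"angular": [-2.8,-9.8,-12.4]},
  {"xyz": [0.006,0.066,0],"angular": [-4.2,-14.6,-18.6]},
  {"xyz": [0.008,0.088,0],"angular": [-5.6,-19.5,-24.8]},
  {"xyz": [0.0106,0.1107,0],"angular": [-7.0,-24.4,-31.0]},
  {"xyz": [0.0106,0.1107,0.01],"angular": [-7.0,-24.4,-31.0]},
  {"xyz": [0.0106,0.1107,0.03],"angular": [-7.0,-24.4,-31.0]},
  {"xyz": [0.0106,0.1107,0.05],"angular": [-7.0,-24.4,-31.0]},
  {"xyz": [0.0106,0.1107,0.07],"angular": [-7.0,-24.4,-31.0]},
  {"xyz": [0.0106,0.1107,0.07],"angular": [-7.0,-24.4,-31.0]},
  {"xyz": [0.0106,0.1107,0.07],"angular": [-7.0,-24.4,-31.0]},
  {"xyz": [0.0106,0.1107,0.07],"angular": [-7.0,-24.4,-31.0]},
])

```text
clock: 66.65
position: [0.3916, 0.3303, 0.1402]
ee_rot: [-0.338, 0.916, 0.078, 0.203]
ft_force: [0.3, 1.0, 0.2]
grip_width: 0.498
grasp_force: 0.0
```

```bash
python3 - <<'E'
from h import *
o,z,y=core(1); go(o+z*.018,ctool(1))
E
```

```text
xyz [0.0054, 0.0018, 0.0691] ang [[0.2, 0.1, -0.2], [0.1, -0.4, 179.8]] | joints [0.5, -0.19, -1.2, 2.19, -0.3, 0.6, 1.77] t 66.7
```

>>> carry_out([
  {"xyz": [0.0054,0.0018,0],"angular": [0.2,0,-0.2]},
  {"xyz": [0.0054,0.0018,0.01],"angular": [0.2,0,-0.2]},
  {"xyz": [0.0054,0.0018,0.015],"angular": [0.2,0,-0.2]},
  {"xyz": [0.0054,0.0018,0.015],"angular": [0.2,0,-0.2]},
])

```text
clock: 67.05
position: [0.3905, 0.3325, 0.1232]
ee_rot: [-0.34, 0.915, 0.075, 0.203]
ft_force: [-0.1, -1.3, -0.7]
grip_width: 0.499
grasp_force: 0.0
```

```bash
python3 - <<'E'
from h import *
o,z,y=core(1); go(o+z*.018,ctool(1))
E
```

```text
xyz [-0.0013, -0.0003, 0.0535] ang [[0.0, 0.0, 0.1], [-0.0, 0.0, -179.9]] | joints [0.56, -0.14, -1.29, 2.2, -0.23, 0.55, 1.7] t 67.0
```

>>> carry_out([
  {"xyz": [-0.0012,0,0.01],"angular": [0,0,0]},
  {"xyz": [-0.0012,0,0.022],"angular": [0,0,0]},
  {"xyz": [-0.0012,0,0.034],"angular": [0,0,0]},
  {"xyz": [-0.0012,0,0.046],"angular": [0,0,0]},
  {"xyz": [-0.0012,0,0.053],"angular": [0,0,0]},
  {"xyz": [-0.0012,0,0.053],"angular": [0,0,0]},
  {"xyz": [-0.0012,0,0.053],"angular": [0,0,0]},
])

```text
clock: 67.75
position: [0.4083, 0.3481, 0.0762]
ee_rot: [-0.341, 0.915, 0.075, 0.203]
ft_force: [0.0, 0.3, -0.4]
grip_width: 0.497
grasp_force: 0.0
```

>>> carry_out([
  {"xyz": [0,0,0],"angular": [0,0,0]},
  {"xyz": [0,0,0],"angular": [0,0,0]},
  {"xyz": [0,0,0],"angular": [0,0,0]},
  {"xyz": [0,0,0],"angular": [0,0,0]},
  {"xyz": [0,0,0],"angular": [0,0,0]},
  {"xyz": [0,0,0],"angular": [0,0,0]},
], hand=0, grip_force=30)

```text
clock: 68.35
position: [0.409, 0.3477, 0.0765]
ee_rot: [-0.34, 0.915, 0.075, 0.204]
ft_force: [-5.4, -4.4, 9.5]
grip_width: 0.226
grasp_force: 31.1
```

>>> carry_out([
  {"xyz": [0,0,-0.012],"angular": [0,0,0]},
  {"xyz": [0,0,-0.025],"angular": [0,0,0]},
  {"xyz": [0,0,-0.04],"angular": [0,0,0]},
  {"xyz": [0,0,-0.055],"angular": [0,0,0]},
  {"xyz": [0,0,-0.07],"angular": [0,0,0]},
  {"xyz": [0,0,-0.09],"angular": [0,0,0]},
  {"xyz": [0,0,-0.11],"angular": [0,0,0]},
  {"xyz": [0,0,-0.11],"angular": [0,0,0]},
])

```text
clock: 69.15
position: [0.374, 0.3177, 0.1779]
ee_rot: [-0.341, 0.914, 0.075, 0.205]
ft_force: [0.1, 0.4, -0.4]
grip_width: 0.227
grasp_force: 30.0
```

```bash
python3 - <<'E'
from h import *
go([*BO['ll'],.205],down(YAW+90))
E
```

```text
xyz [0.0016, -0.2865, -0.0297] ang [[6.8, 24.7, 31.2], [-32.6, 9.0, -145.2]] | joints [0.39, -0.35, -1.02, 2.19, -0.47, 0.73, 1.9] t 69.2
```

>>> carry_out([
  {"xyz": [0,-0.029,-0.006],"angular": [0.7,2.5,3.1]},
  {"xyz": [0,-0.057,-0.012],"angular": [1.4,4.9,6.2]},
  {"xyz": [0,-0.086,-0.018],"angular": [2.0,7.4,9.4]},
  {"xyz": [0.001,-0.115,-0.024],"angular": [2.7,9.9,12.5]},
  {"xyz": [0.001,-0.143,-0.03],"angular": [3.4,12.3,15.6]},
  {"xyz": [0.001,-0.172,-0.03],"angular": [4.1,14.8,18.7]},
  {"xyz": [0.001,-0.2,-0.03],"angular": [4.8,17.3,21.8]},
  {"xyz": [0.0016,-0.229,-0.03],"angular": [5.4,19.8,25.0]},
  {"xyz": [0.0016,-0.258,-0.03],"angular": [6.1,22.2,28.1]},
  {"xyz": [0.0016,-0.2865,-0.03],"angular": [6.8,24.7,31.2]},
  {"xyz": [0.0016,-0.2865,-0.03],"angular": [6.8,24.7,31.2]},
  {"xyz": [0.0016,-0.2865,-0.03],"angular": [6.8,24.7,31.2]},
])

```text
clock: 70.35
position: [0.55, 0.0917, 0.201]
ee_rot: [-0.08, 0.997, 0.001, -0.003]
ft_force: [-1.0, 0.2, -0.6]
grip_width: 0.223
grasp_force: 30.0
```

```bash
python3 - <<'E'
from h import *
go([*BO['ll'],.15],down(YAW+90))
E
```

```text
xyz [-0.0008, -0.0003, 0.051] ang [[0.2, -0.3, 0.0], [0.5, 0.3, -180.0]] | joints [0.57, 0.36, -1.0, 1.64, 0.31, 1.32, 1.26] t 70.3
```

>>> carry_out([
  {"xyz": [-0.0005,0,0.02],"angular": [0.2,-0.3,0]},
  {"xyz": [-0.0005,0,0.04],"angular": [0.2,-0.3,0]},
  {"xyz": [-0.0005,0,0.051],"angular": [0.2,-0.3,0]},
  {"xyz": [-0.0005,0,0.051],"angular": [0.2,-0.3,0]},
  {"xyz": [-0.0005,0,0.051],"angular": [0.2,-0.3,0]},
])

```text
clock: 70.85
position: [0.5501, 0.0919, 0.1517]
ee_rot: [-0.08, 0.997, -0.001, 0.0]
ft_force: [0.1, -0.2, -0.1]
grip_width: 0.225
grasp_force: 30.0
```

```bash
python3 - <<'E'
from h import *
go([*BO['ll'],.1],down(YAW+90))
E
```

```text
xyz [-0.0003, -0.0001, 0.0517] ang [[-0.1, 0.0, 0.1], [-0.1, -0.2, -179.9]] | joints [0.55, 0.41, -0.97, 1.7, 0.36, 1.22, 1.22] t 70.8
```

>>> carry_out([
  {"xyz": [-0.0003,0,0.006],"angular": [0,0,0]},
  {"xyz": [-0.0003,0,0.012],"angular": [0,0,0]},
  {"xyz": [-0.0003,0,0.018],"angular": [0,0,0]},
  {"xyz": [-0.0003,0,0.024],"angular": [0,0,0]},
  {"xyz": [-0.0003,0,0.028],"angular": [0,0,0]},
  {"xyz": [-0.0003,0,0.028],"angular": [0,0,0]},
])

```text
clock: 71.45
position: [0.5501, 0.0914, 0.1223]
ee_rot: [-0.08, 0.997, -0.001, -0.0]
ft_force: [0.3, -0.2, -0.5]
grip_width: 0.225
grasp_force: 30.0
```

>>> carry_out([
  {"xyz": [0,0,0.005],"angular": [0,0,0]},
  {"xyz": [0,0,0.01],"angular": [0,0,0]},
  {"xyz": [0,0,0.014],"angular": [0,0,0]},
  {"xyz": [0,0,0.018],"angular": [0,0,0]},
  {"xyz": [0,0,0.021],"angular": [0,0,0]},
  {"xyz": [0,0,0.021],"angular": [0,0,0]},
])

```text
clock: 72.05
position: [0.5502, 0.0914, 0.1016]
ee_rot: [-0.08, 0.997, -0.001, -0.0]
ft_force: [-0.0, 0.0, 0.1]
grip_width: 0.224
grasp_force: 30.0
```

>>> carry_out([
  {"xyz": [0,0,0.0015],"angular": [0,0,0]},
  {"xyz": [0,0,0.003],"angular": [0,0,0]},
  {"xyz": [0,0,0.0035],"angular": [0,0,0]},
  {"xyz": [0,0,0.0035],"angular": [0,0,0]},
])

```text
clock: 72.45
position: [0.5507, 0.0915, 0.0995]
ee_rot: [-0.08, 0.997, -0.002, 0.0]
ft_force: [-2.9, -0.8, 8.7]
grip_width: 0.225
grasp_force: 31.0
```

>>> carry_out([
  {"xyz": [0,0,-0.0015],"angular": [0,0,0]},
  {"xyz": [0,0,-0.0015],"angular": [0,0,0]},
  {"xyz": [0,0,-0.0015],"angular": [0,0,0]},
  {"xyz": [0,0,-0.03],"angular": [0,0,0]},
  {"xyz": [0,0,-0.07],"angular": [0,0,0]},
  {"xyz": [0,0,-0.11],"angular": [0,0,0]},
  {"xyz": [0.03,0.04,-0.11],"angular": [0,0,0]},
  {"xyz": [0.06,0.08,-0.11],"angular": [0,0,0]},
  {"xyz": [0.09,0.12,-0.11],"angular": [0,0,0]},
  {"xyz": [0.12,0.15,-0.11],"angular": [0,0,0]},
  {"xyz": [0.12,0.15,-0.11],"angular": [0,0,0]},
  {"xyz": [0.12,0.15,-0.11],"angular": [0,0,0]},
], hand=0.5)

```text
clock: 73.65
position: [0.4079, 0.2208, 0.2083]
ee_rot: [-0.08, 0.997, -0.002, 0.001]
ft_force: [0.8, -0.4, 0.4]
grip_width: 0.498
grasp_force: 0.0
```

```bash
python3 - <<'E'
from h import *
t=snap('top'); seated(t); s=snap('scene')
for nm,c in(('top',t),('scene',s)):
  for k,b in BO.items():
    # tan (core) pixels near the expected stub, against a model cylinder outline
    u=proj(c,[[*b,.081+h] for h in(.006,.03,.052)]); hsv=cv2.cvtColor(c['img'],cv2.COLOR_RGB2HSV)
    x0,y0=(u.min(0)-10).astype(int); x1,y1=(u.max(0)+10).astype(int); p=hsv[y0:y1,x0:x1]
    m=(p[...,1]>75); n,l,S,C=cv2.connectedComponentsWithStats(m.astype(np.uint8))
    i=1+np.argmax(S[1:,4]) if n>1 else 0; ys,xs=np.where(l==i)
    print(nm,k,'expect base/top',u[0].round(1),u[2].round(1),'blob',S[i],(C[i]+[x0,y0]).round(1))
go([.4663,.088,.1],down(YAW+90))
E
```

```text
seated [549.3  90.4  77.2  53.8   9.2]
seated [566.1  -7.2  77.1  53.5   9.3]
seated [636.2 102.8  59.   59.8   8.8]
seated [650.9   5.4  59.   59.3   9.2]
top sl expect base/top [224.7 167.3] [222.7 164.6] blob [  7   8  13  13 134] [225.1 168.1]
top sr expect base/top [263.  161.6] [262.3 158.6] blob [  6   8  12  13 129] [263.5 162. ]
top ll expect base/top [229.5 201.2] [227.7 199.6] blob [  7   7  13  13 132] [230.  202.1]
top lr expect base/top [268.  194.3] [267.5 192.5] blob [  6   7  12  13 125] [268.5 195.2]
scene sl expect base/top [278. 261.] [277.8 249.4] blob [  5   8  13  21 178] [278.  258.2]
scene sr expect base/top [255.5 237. ] [254.7 225.2] blob [  0   0  21  28 427] [253.3 226.3]
scene ll expect base/top [305.4 244.8] [306.1 233. ] blob [  5   7  12  22 173] [306.  240.9]
scene lr expect base/top [281.4 222.5] [281.4 210.7] blob [  0   0  20  28 418] [280.  211.3]
xyz [-0.036, -0.139, 0.1085] ang [[-0.2, -0.0, -0.0], [-0.0, 0.2, 180.0]] | joints [0.54, 0.09, -1.16, 1.85, 0.09, 1.26, 1.09] t 73.8
```

All four collars sit on their moulds where expected: the blobs measure 13 px ≈ 34 mm and lie within 1 px of prediction. Now the start button, with closed fingers.

>>> carry_out([
  {"xyz": [-0.009,-0.035,0],"angular": [0,0,0]},
  {"xyz": [-0.018,-0.07,0],"angular": [0,0,0]},
  {"xyz": [-0.027,-0.105,0],"angular": [0,0,0]},
  {"xyz": [-0.036,-0.139,0],"angular": [0,0,0]},
  {"xyz": [-0.036,-0.139,0.03],"angular": [0,0,0]},
  {"xyz": [-0.036,-0.139,0.07],"angular": [0,0,0]},
  {"xyz": [-0.036,-0.139,0.108],"angular": [0,0,0]},
  {"xyz": [-0.036,-0.139,0.128],"angular": [0,0,0]},
  {"xyz": [-0.036,-0.139,0.128],"angular": [0,0,0]},
  {"xyz": [-0.036,-0.139,0.128],"angular": [0,0,0]},
], hand=0)

```text
clock: 74.75
position: [0.4662, 0.0887, 0.0808]
ee_rot: [-0.079, 0.997, -0.001, -0.0]
ft_force: [0.1, 0.3, 0.4]
grip_width: -0.003
grasp_force: 0.0
```

```bash
python3 - <<'E'
from h import *
go([.4663,.088,.047],down(YAW+90))
E
```

```text
xyz [-0.0, -0.0006, 0.0338] ang [[-0.1, -0.0, -0.0], [-0.1, 0.1, 180.0]] | joints [0.61, 0.3, -0.99, 1.98, 0.29, 1.02, 1.22] t 74.8
```

>>> carry_out([
  {"xyz": [0,0,0.01],"angular": [0,0,0]},
  {"xyz": [0,0,0.02],"angular": [0,0,0]},
  {"xyz": [0,0,0.027],"angular": [0,0,0]},
  {"xyz": [0,0,0.03],"angular": [0,0,0]},
  {"xyz": [0,0,0.032],"angular": [0,0,0]},
  {"xyz": [0,0,0.034],"angular": [0,0,0]},
  {"xyz": [0,0,0.034],"angular": [0,0,0]},
  {"xyz": [0,0,0.034],"angular": [0,0,0]},
])

```text
clock: 75.55
position: [0.4665, 0.0886, 0.05]
ee_rot: [-0.08, 0.997, -0.003, 0.0]
ft_force: [-23.3, -8.4, 63.2]
grip_width: 0.001
grasp_force: 31.5
```

>>> carry_out([
  {"xyz": [0,0,-0.006],"angular": [0,0,0]},
  {"xyz": [0,0,-0.01],"angular": [0,0,0]},
  {"xyz": [0,0,-0.01],"angular": [0,0,0]},
  {"xyz": [0,0,-0.01],"angular": [0,0,0]},
])

```text
clock: 75.95
position: [0.466, 0.0889, 0.0564]
ee_rot: [-0.08, 0.997, -0.001, 0.0]
ft_force: [1.5, 0.3, 1.9]
grip_width: -0.005
grasp_force: 0.9
```

```bash
python3 - <<'E'
from h import *
go([.4663,.088,.055],down(YAW+90))
a=cv2.imread('pics/scene0.png')[:,:,::-1]; s=snap('scene')['img']
u=np.array([543/5.5+220,186/5.5+200]).astype(int)
for n,i in(('before',a),('now',s)): print(n,'LED',i[u[1]-2:u[1]+3,u[0]-2:u[0]+3].reshape(-1,3).max(0),'display',i[215:226,297:308].reshape(-1,3).mean(0))
E
```

```text
xyz [-0.0002, -0.0009, 0.0014] ang [[-0.1, 0.0, 0.0], [-0.0, -0.2, -180.0]] | joints [0.58, 0.34, -0.97, 2.0, 0.34, 0.97, 1.18] t 76.0
before LED [205 204 190] display [ 85.43801653 107.65289256  94.72727273]
now LED [213 211 197] display [ 85.71900826 108.24793388  94.43801653]
```

>>> carry_out([
  {"xyz": [0,0,0.001],"angular": [0,0,0]},
  {"xyz": [0,0,0.002],"angular": [0,0,0]},
  {"xyz": [0,0,0.002],"angular": [0,0,0]},
  {"xyz": [0,0,0.002],"angular": [0,0,0]},
])

```text
clock: 76.4
position: [0.4659, 0.0889, 0.0545]
ee_rot: [-0.08, 0.997, -0.001, 0.0]
ft_force: [0.6, 0.7, 2.6]
grip_width: 0.0
grasp_force: 1.4
```

>>> carry_out([
  {"xyz": [0,0,0.001],"angular": [0,0,0]},
  {"xyz": [0,0,0.002],"angular": [0,0,0]},
  {"xyz": [0,0,0.0025],"angular": [0,0,0]},
  {"xyz": [0,0,0.0025],"angular": [0,0,0]},
])

```text
clock: 76.8
position: [0.4658, 0.0889, 0.0521]
ee_rot: [-0.08, 0.997, -0.001, 0.0]
ft_force: [2.4, 0.0, 4.8]
grip_width: -0.001
grasp_force: 2.1
```

The force climbs like the button's spring (4.8 N, about 5 N is fully down), so it is the button and it's pressed past 4 mm. A touch more, then retreat.

>>> carry_out([
  {"xyz": [0,0,0.001],"angular": [0,0,0]},
  {"xyz": [0,0,0.001],"angular": [0,0,0]},
  {"xyz": [0,0,0.001],"angular": [0,0,0]},
])

```text
clock: 77.1
position: [0.4659, 0.0889, 0.0511]
ee_rot: [-0.08, 0.997, -0.001, 0.0]
ft_force: [1.7, -0.1, 5.1]
grip_width: -0.001
grasp_force: 2.8
```

>>> carry_out([
  {"xyz": [0,0,-0.02],"angular": [0,0,0]},
  {"xyz": [0,0,-0.06],"angular": [0,0,0]},
  {"xyz": [0,0,-0.11],"angular": [0,0,0]},
  {"xyz": [0,0,-0.15],"angular": [0,0,0]},
  {"xyz": [0.03,0.03,-0.15],"angular": [0,0,0]},
  {"xyz": [0.05,0.07,-0.15],"angular": [0,0,0]},
  {"xyz": [0.05,0.11,-0.15],"angular": [0,0,0]},
  {"xyz": [0.05,0.12,-0.15],"angular": [0,0,0]},
  {"xyz": [0.05,0.12,-0.15],"angular": [0,0,0]},
  {"xyz": [0.05,0.12,-0.15],"angular": [0,0,0]},
])

```text
clock: 78.1
position: [0.397, 0.1989, 0.2001]
ee_rot: [-0.08, 0.997, -0.001, -0.001]
ft_force: [0.2, -0.2, -0.1]
grip_width: -0.001
grasp_force: 0.0
```

```bash
python3 - <<'E'
from h import *
t=snap('top'); seated(t); print(bore(t,(.4663,.088),.053)); o=get_obs(); print(o['position'],o['ft_force'],np.abs(o['joint_velocities']).max())
print({k:bore(t,PK[k],.081) for k in PK})
E
```

```text
seated [549.1  90.5  77.4  53.8   8.7]
seated [566.2  -7.1  77.2  53.2   9. ]
seated [636.2 102.9  58.9  59.7   9. ]
seated [650.8   5.3  59.   59.4   8.9]
[(87, [0.466, 0.0875])]
[0.39720716 0.19850481 0.2001803 ] [ 0.41354345 -0.46286031 -0.10217454] 0.008806137278636777
{'sl': [(9, [0.6323, 0.1018])], 'sr': [], 'll': [], 'lr': []}
```

```bash
python3 -c "
from workcell import *
print(hand_in())"
```

```text
the job is handed in; nothing more can be done
None
```

I handed the job in at about 78 s: all four moulds are seated, each with a core standing collar-down, and the start button was pressed last (5.1 N). One square mould tipped in its pocket on the first try and was reseated, the first button press peaked at about 63 N at the wrist (the limit is 120 N), and no verdict came back.

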